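Put the soap delivery away and close up the display

TASK

Put the loose soaps on the counter away: stack all the rose ones flat in one neat stack at the centre of the marble base and cover them with the glass dome, seated inside the base's lip, and lay all the blue ones flat in the chest's drawer and shut it fully. Handle the dome gently: keep it upright, do not knock it down hard on the base or on the soaps, and leave the dishes, the bottle and the jar where they are.

Things in the scene. Friction and masses are not known exactly. Their poses are not given: they have to be found in the camera images.
- rose1: Rose-red soap: a round disc 60 mm across and 24 mm thick with a cream paper band round its side, 85 g; may be absent (None). Origin: centre of its underside, z up its axis.
- rose2: Rose-red soap: a round disc 60 mm across and 24 mm thick with a cream paper band round its side, 85 g; may be absent (None). Origin: centre of its underside, z up its axis.
- rose3: Rose-red soap: a round disc 60 mm across and 24 mm thick with a cream paper band round its side, 85 g; may be absent (None). Origin: centre of its underside, z up its axis.
- blue1: Blue soap: a round disc 60 mm across and 24 mm thick with a cream paper band round its side, 85 g; may be absent (None). Origin: centre of its underside, z up its axis.
- blue2: Blue soap: a round disc 60 mm across and 24 mm thick with a cream paper band round its side, 85 g; may be absent (None). Origin: centre of its underside, z up its axis.
- blue3: Blue soap: a round disc 60 mm across and 24 mm thick with a cream paper band round its side, 85 g; may be absent (None). Origin: centre of its underside, z up its axis.
- dome: Clear glass dome with a brass band round its foot, open below: 110 mm outer diameter (112 over the band), 98 mm high without its knob, 350 g. Inside 102 mm across up to 45 mm above the rim, about 90 mm across at 72 mm, and 92 mm high. It stands on the base at the start and has to be set aside on a free patch of the counter while the base is loaded. Origin: centre of its lower rim, z up.
- dome_knob (a point): The grip of the dome: dark wooden cylinder 28 mm across and 30 mm tall, on a thin brass neck on top of the dome. This point is its centre, 127 mm above the dome's rim.
- base_floor (a point): Round white marble display base, fixed, 156 mm across. This point is the centre of its flat floor, 18 mm above the counter; the floor is 124 mm across inside a lip that rises 6 mm above it. The dome stands on this floor, inside the lip, with 7 mm to spare all round.
- chest_drawer0 (a joint): The chest's only drawer: 0 when shut, 0.166 m fully pulled out; slides along the drawer's -x with about 1 N of friction and stays where it is left.
- drawer_floor (a point): Centre of the drawer's inner floor, 22 mm above the counter, moving with the drawer. -x points the way it opens, y across. Inside 195 (x) by 238 mm (y); walls 44 mm high above this floor, front panel 54 mm; 54 mm clear under the chest's top. The chest covers the part beyond x = joint value - 0.103 m: pulled out 0.15 m, x = -0.097 to +0.047 is uncovered.
- chest: Dark wooden stock chest with a grey drawer front, fixed: 240 mm deep (x), 280 wide (y), 88 high. Origin: centre of its underside; the drawer opens to its -x.
- chest_drawer0_handle (a point): Middle of the drawer's brass bar handle, level, along the drawer's y: 120 mm long, 11 mm thick, 35 mm in front of the drawer's front face, 50 mm above the counter (38 mm below the chest's top). Can be pinched from above.
- dishes_top: Bystander: 2 nested glazed dishes, 90 mm across, 37 mm high in all, on top of the chest. Origin: centre of underside.
- dishes_side: Bystander: 4 nested glazed dishes, 96 mm across, 71 mm high in all, on the counter. Origin: centre of underside.
- bottle: Bystander: amber glass bottle 56 mm across, 140 mm high. Origin: centre of underside.
- jar: Bystander: pink jar with a brass cap, 70 mm across, 75 mm high. Origin: centre of underside.
- base: The same marble base as a body. Origin: centre of its underside, on the counter.
Things that resemble listed ones, but are neither listed nor needed, are in the scene too. Leave any green look-alike of the blue2 alone. Leave any green look-alike of the rose3 alone.

How it is judged:
By the outcome, as a careful person would: the job done as asked, in the order asked, and still so for the second after the job is handed in, with the robot touching nothing.
Of rose1, rose2, rose3 only 2 to 3 are there at a start; the rules pass over those that are not, and their reading is None.
Of blue1, blue2, blue3 only 2 to 3 are there at a start; the rules pass over those that are not, and their reading is None.
At some moment in a run one of blue1, blue2, blue3 may be knocked a few centimetres aside while the robot is not near it.
It also fails if it takes over 210 s, if anything falls off the work surface, if the arm or the gripper's body presses on something with over 40 N, if the wrist force passes 120 N, or if a joint passes its speed limit or range.

ROBOT

A 6-joint arm with a two-finger parallel gripper is mounted at the origin on the work surface. World frame = base frame: x ahead of the robot, y to its left, z up, the work surface at z = 0. Lengths are in m, angles in rad, forces in N, time in s.
With the tool pointing down it reaches from about 0.3 to 0.775 m from the base axis. Payload 14.6 kg.
Tool frame: the origin (TCP) lies on the centre line of the jaws, within the pads' length; the fingertips stand 19 mm ahead of it and the grasp point (between the pads) is the TCP; z points along the fingers, y is the line along which they close (so a half turn about z gives the same grasp; the last joint's range is limited). The gripper opens to 94 mm and grips with 3 to 60 N. Pads are 16 mm wide; open, the fingers measure 119 mm over their backs; the gripper's body (75 mm by 177 mm) begins 78 mm behind the grasp point.
Start: joints at [-1.412, 0.3, 1.521, -0, 1.321, -0.067], TCP at [0.123, -0.536, 0.224] pointing down, gripper open.
Joint ranges: [-3.03, 3.03], [-0.79, 2.21], [0.23, 2.52], [-1.04, 4.18], [0, 3.07], [-2.55, 2.55]. Speed limits (rad/s): [2.22, 2.22, 2.57, 3.14, 3.14, 3.14].

INTERFACE

Orientations are given as [roll, pitch, yaw] about the fixed x, y, z axes, in that order (R = Rz(yaw) Ry(pitch) Rx(roll)).
In Python, from station import get_obs, camera, workorder gives the robot as it stands.
- The arm moves only by the tool play_rows, never from a script. Its argument "motion" is a list that holds one entry, the list of rows, each a list of 7 numbers: the shift along the tool's x, y, z as a fraction of full scale, then the turn, a rotation vector about the tool's x, y, z as a fraction of full scale, then the opening, from -1 (shut) to 1 (fully open). In form: [[[x, y, z, ax, ay, az, grip], ...]]. A call has 1 to 10 rows; each row is the pose to reach, as a shift and turn from the pose commanded when the call began, along the tool's axes at that moment, turning the shorter way round; what a row does not reach only later rows make up. Full scale, the value 1, is 0.25 m for a shift and 2 pi rad for a turn. A row lasts 1/10 s, in which the tool goes at most 50 mm and 8.59 degrees, less where a joint would pass 70% of its speed; a pose out of reach is approached as far as the arm can. A call with a number of a shift or a turn outside -1 to 1 is refused whole. A call with a gripper value outside its range is refused whole. The fingers move at their own pace and stop on an object; "grip_force" is the grip in N (left out, the last holds). Time passes only in rows, so rows that repeat a pose let the fingers close. It gives the time, the measured TCP pose, the force, the opening and the grip force at its end, in the units of the state.
- get_obs(): the state, without advancing time (a new reading comes with each control period).
- camera(name): name is "side" or "top"; returns a dict with "frame" (384x512x3 uint8, red, green, blue), "z_map" (384x512 float32, m along the optical axis (not along the pixel's ray), 0 where there is no reading), "camera_matrix" (3x3 intrinsics, pixels), "T" (4x4, takes a point from camera to world coordinates). Camera axes: x right, y up, looking along -z (the intrinsics and any distortion apply to the point x, -y, -z); pixel columns grow to the right and rows downward; lengths in m; the calibration is good to about 2 mm. A picture is of the moment at which its call begins.
- workorder.hand_in(): hands the job in; it is judged then, once.
The state is a dict: "time_s": time; "qpos": joint angles; "joint_vel": joint speeds; "tau": joint torques, N m; "ee_pos": TCP position; "eef_rot": TCP orientation; "force": force on the tool from outside, world axes, zero at the start; "moment": the same for the moment, N m; "grip_width": finger opening in m; "grip_force": force on a finger pad.
Only numpy, scipy, OpenCV 4.12 (cv2) and the standard library are available. Lean on these libraries where they do the work, as an engineer would, in place of code of your own. Each camera call takes 0.05 s, during which the arm holds its last target. There are 200 camera calls.

## Working session

There is one attempt and no reset: what is moved stays moved. The work goes in short steps, Python scripts to look and compute and a tool call to move; the robot and the scene stay as the last step left them, time stands still between calls to the robot, and variables do not carry over. Pictures are saved under pics/ and viewed, at most 14 in all, crops included, and the job is handed in when it is done.

Besides the shell and the picture viewer there is one more tool, called after "Request:" in YAML: its name, and indented under it one key for each argument. play_rows: Moves the arm, as the interface text tells. Its arguments: {"type":"object","properties":{"motion":{"type":"array"},"grip_force":{"type":"number"}},"required":["motion"]}

```bash
mkdir -p pics; cat > h.py <<'E'
import numpy as np, cv2
from station import get_obs, camera, workorder
def cap(n):
    c=camera(n); return c
def save(c,name): cv2.imwrite('pics/'+name+'.png',c['frame'][:,:,::-1])
def pts(c):
    z=c['z_map']; K=c['camera_matrix']; h,w=z.shape
    u,v=np.meshgrid(np.arange(w),np.arange(h))
    P=np.stack([(u-K[0,2])/K[0,0]*z,-(v-K[1,2])/K[1,1]*z,-z,np.ones_like(z)],-1)
    return (P@c['T'].T)[...,:3]
def ray(c,u,v,zp):
    K=c['camera_matrix'];d=c['T'][:3,:3]@np.array([(u-K[0,2])/K[0,0],-(v-K[1,2])/K[1,1],-1]);o=c['T'][:3,3]
    return o+d*(zp-o[2])/d[2]
E
python3 - <<'E'
from h import *
for n in('top','side'):
    c=cap(n); save(c,n+'0'); np.savez(n+'0.npz',**c); print(n,c['T'].round(3).tolist(),c['camera_matrix'].round(1).tolist(),(c['z_map']==0).mean())
o=get_obs(); print(o)
E
```

```text
top [[-0.013, 0.994, -0.104, 0.428], [-1.0, -0.014, -0.01, -0.044], [-0.011, 0.104, 0.995, 1.274], [0.0, 0.0, 0.0, 1.0]] [[376.2, 0.0, 253.7], [0.0, 376.2, 197.5], [0.0, 0.0, 1.0]] 0.003911336263020833
side [[-0.939, 0.209, -0.275, 0.052], [-0.345, -0.554, 0.757, 1.278], [0.006, 0.806, 0.592, 1.159], [0.0, 0.0, 0.0, 1.0]] [[449.8, 0.0, 257.3], [0.0, 449.8, 193.8], [0.0, 0.0, 1.0]] 0.004048665364583333
{'time_s': 0.1, 'qpos': array([-1.41158484e+00,  3.00395095e-01,  1.52151276e+00,  1.60686130e-05,
        1.32071147e+00, -6.65833725e-02]), 'joint_vel': array([ 0.00151664, -0.00055593, -0.00147563,  0.00044523, -0.00024682,
       -0.00168057]), 'tau': array([ 1.94204833e-03, -5.32638359e+01, -3.53283656e+01,  7.09301513e-02,
        2.34563492e-02, -6.66594178e-05]), 'ee_pos': array([ 0.12311008, -0.53582247,  0.22395692]), 'eef_rot': array([-3.14056929e+00, -8.38389431e-05,  2.25790830e-01]), 'force': array([-0.17470689, -0.32688127,  0.82167598]), 'moment': array([ 0.028901  ,  0.052861  , -0.00664441]), 'grip_force': 0.0, 'grip_width': 0.09420959754628881}
```

View pics/top0.png

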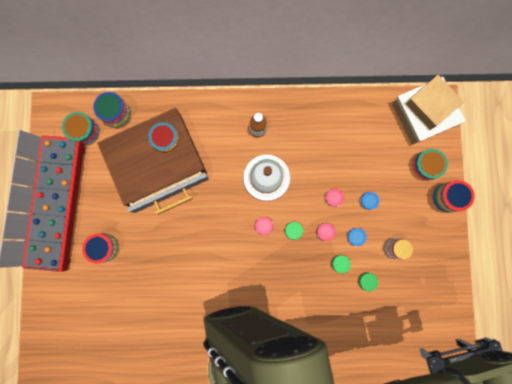

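View pics/side0.png

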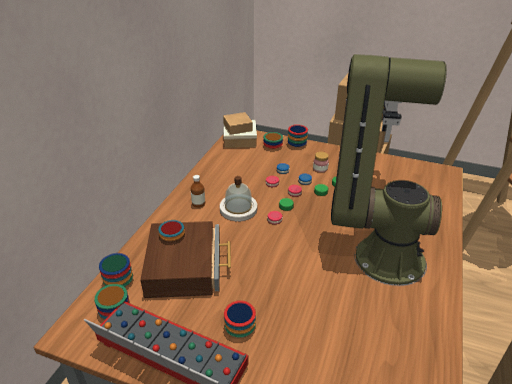

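Top view: rose soaps at (335,197), (264,226), (326,232); blue at (370,200), (357,237); greens at (294,231), (342,264), (369,282); dome and base at (267,175); chest at (152,160) with its handle at (173,202). The side view shows the same soaps.

```bash
cat >> h.py <<'E'
def blobs(c,col):
    hsv=cv2.cvtColor(c['frame'],cv2.COLOR_RGB2HSV);H,S,V=[hsv[...,i].astype(int) for i in range(3)]
    m={'rose':((H>165)|(H<2))&(S>110)&(V>150),'blue':(H>98)&(H<118)&(S>140)&(V>120),'green':(H>50)&(H<80)&(S>120)&(V>120)}[col].astype(np.uint8)
    n,l,s,ce=cv2.connectedComponentsWithStats(m); return [(ce[i],s[i,4],l==i) for i in range(1,n) if s[i,4]>25]
def soaps(ct,cs,zp=0.024):
    out=[]
    for col in('rose','blue','green'):
        A=[(ray(ct,*b[0],zp),np.median(pts(ct)[b[2]][:,2]),b[1]) for b in blobs(ct,col)]
        B=[(ray(cs,*b[0],zp),np.median(pts(cs)[b[2]][:,2]),b[1]) for b in blobs(cs,col)]
        for a in A: print(col,'top',a[0].round(4),round(float(a[1]),4),a[2],'| side near',[(b[0].round(4)[:2].tolist(),round(float(b[1]),4),int(b[2])) for b in B if np.hypot(*(b[0]-a[0])[:2])<.03])
        print(col,'nT',len(A),'nS',len(B))
E
python3 - <<'E'
from h import *
ct=dict(np.load('top0.npz'));cs=dict(np.load('side0.npz'))
soaps(ct,cs)
P=pts(ct);print('counter z',np.median(P[270:300,100:180,2]))
# chest top by depth
m=(np.abs(P[...,2]-.088)<.006); m[:,:95]=0;m[:,215:]=0
n,l,s,ce=cv2.connectedComponentsWithStats(m.astype(np.uint8));i=1+s[1:,4].argmax()
q=P[l==i][:,:2]; print('chest',s[i],cv2.minAreaRect((q*1000).astype(np.float32)),np.median(P[l==i][:,2]))
hsv=cv2.cvtColor(ct['frame'],cv2.COLOR_RGB2HSV)
h=(hsv[...,0]>14)&(hsv[...,0]<30)&(hsv[...,1]>90); 
w=np.zeros_like(h);w[180:220,145:205]=1
m=h&w&(P[...,2]>.035)&(P[...,2]<.07);v,u=np.nonzero(m);print('handle px',m.sum(),u.min(),u.max(),v.min(),v.max(),np.median(P[m][:,2]))
q=P[m][:,:2]*1000;print(cv2.minAreaRect(q.astype(np.float32)))
# base, dome
m=(hsv[...,1]<60)&(hsv[...,2]>150);m[:, :235]=0;m[:,300:]=0;m[:150]=0;m[205:]=0
cn=max(cv2.findContours(m.astype(np.uint8),cv2.RETR_EXTERNAL,2)[0],key=cv2.contourArea);e=cv2.fitEllipse(cn);print('base',e,ray(ct,*e[0],.024))
a=P[130:200,235:300].reshape(-1,3);k=a[a[:,2]>.13];k=k[k[:,0]<.62];print('knob',len(k),k.mean(0) if len(k) else 0,k.max(0) if len(k) else 0)
P2=pts(cs);a=P2[165:225,215:262].reshape(-1,3);k=a[a[:,2]>.13];print('knob side',len(k),np.median(k,0),k.max(0))
cv2.imwrite('pics/z0.png',np.hstack([cv2.resize(c['frame'][r][:,:,::-1],(400,400),interpolation=2) for c,r in((ct,np.s_[140:210,230:300]),(cs,np.s_[165:235,205:275]))]))
E
```

```text
rose top [0.7747 0.2778 0.024 ] 0.1247 358 | side near []
rose top [0.5712 0.7052 0.024 ] 0.0592 338 | side near []
rose top [0.537  0.5892 0.024 ] 0.0581 482 | side near []
rose top [ 0.5557 -0.6996  0.024 ] 0.0868 221 | side near []
rose top [ 0.5566 -0.3005  0.024 ] 0.023 245 | side near [([0.5543, -0.3001], 0.024, 80)]
rose top [ 0.4647 -0.0631  0.024 ] 0.0233 173 | side near [([0.4629, -0.0619], 0.0245, 107)]
rose top [ 0.4425 -0.2684  0.024 ] 0.0223 257 | side near [([0.4402, -0.2678], 0.0244, 85)]
rose top [0.4412 0.6251 0.024 ] 0.0733 27 | side near []
rose top [0.3988 0.4785 0.024 ] 0.0698 208 | side near []
rose top [0.3572 0.6858 0.024 ] 0.0725 26 | side near []
rose nT 10 nS 9
blue top [0.8758 0.4585 0.024 ] 0.0872 123 | side near []
blue top [ 0.544  -0.4164  0.024 ] 0.0231 149 | side near [([0.5421, -0.4164], 0.0254, 58)]
blue top [ 0.4248 -0.3688  0.024 ] 0.0229 136 | side near [([0.422, -0.3686], 0.0246, 64)]
blue nT 3 nS 2
green top [0.7976 0.5454 0.024 ] 0.0701 67 | side near []
green top [ 0.6531 -0.6009  0.024 ] 0.0523 69 | side near []
green top [ 0.4476 -0.1623 
[... 180 characters left out ...]
  0.024 ] 0.0229 247 | side near []
green nT 5 nS 3
counter z -0.0010317146337920358
chest [  97  108  107   98 5226] ((693.641845703125, 301.51812744140625), (226.69720458984375, 280.8309631347656), 23.8187255859375) 0.08712302392393778
handle px 194 146 191 181 213 0.0533994764658825
((560.1485595703125, 244.377197265625), (62.62605285644531, 131.8513946533203), 24.551929473876953)
base ((266.23919677734375, 177.328369140625), (45.514705657958984, 45.812225341796875), 78.5489501953125) [ 0.62637463 -0.07495318  0.024     ]
knob 38 [ 0.51711519 -0.05856139  0.74318382] [ 0.61867354 -0.04403025  1.27393975]
knob side 75 [ 0.61802491 -0.06737659  0.15666769] [0.63704148 1.27786705 1.15937837]
```

View pics/z0.png

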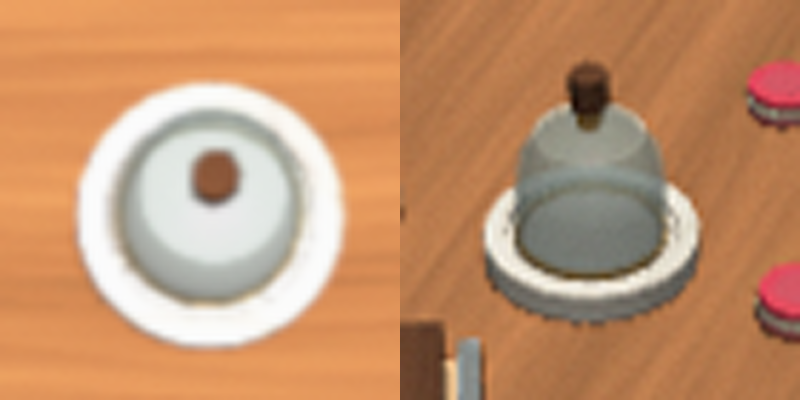

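The crop shows the dome upright inside the lip, with the knob at about (267.6,171) in the top view and (238,180) in the side view.

```bash
cat >> h.py <<'E'
def tri(a,b):
    L=[]
    A=np.zeros((3,3));y=np.zeros(3)
    for c,u,v in(a,b):
        p=ray(c,u,v,0.);o=c['T'][:3,3];d=(p-o)/np.linalg.norm(p-o);M=np.eye(3)-np.outer(d,d);A+=M;y+=M@o
    return np.linalg.solve(A,y)
E
python3 - <<'E'
from h import *
ct=dict(np.load('top0.npz'));cs=dict(np.load('side0.npz'))
def dark(c,r):
    v0,v1,u0,u1=r;f=cv2.cvtColor(c['frame'],cv2.COLOR_RGB2HSV)[v0:v1,u0:u1].astype(int);m=(f[...,2]<150)&(f[...,1]>90);n,l,s,ce=cv2.connectedComponentsWithStats(m.astype(np.uint8));i=1+s[1:,4].argmax();print(s[i]);return ce[i]+[u0,v0]
a=dark(ct,(162,182,258,277));b=dark(cs,(172,188,230,246));print(a,b,'knob',tri((ct,*a),(cs,*b)),ray(ct,*a,.157),ray(cs,*b,.147))
f=cs['frame'];hsv=cv2.cvtColor(f,cv2.COLOR_RGB2HSV);m=(hsv[...,1]<50)&(hsv[...,2]>165);w=np.zeros_like(m);w[180:225,215:265]=1
cn=max(cv2.findContours((m&w).astype(np.uint8),0,2)[0],key=cv2.contourArea);e=cv2.fitEllipse(cn);print('base side',e,ray(cs,*e[0],.024))
for A,B in(((335,197),0),):pass
for col in('rose','blue','green'):
  for x in blobs(ct,col):
    p=ray(ct,*x[0],.024)
    for y in blobs(cs,col):
      q=ray(cs,*y[0],.024)
      if np.hypot(*(p-q)[:2])<.03: print(col,tri((ct,*x[0]),(cs,*y[0])).round(4),((p+q)/2).round(4))
# handle bar, chest frame
for c,(v0,v1,u0,u1) in((ct,(180,220,145,205)),(cs,(230,285,212,236))):
    h=cv2.cvtColor(c['frame'],cv2.COLOR_RGB2HSV);P=pts(c);m=np.zeros(h.shape[:2],bool);m[v0:v1,u0:u1]=1
    m&=(h[...,0]>14)&(h[...,0]<32)&(h[...,1]>90)&(P[...,2]>.03)&(P[...,2]<.07)
    v,u=np.nonzero(m);Q=np.array([ray(c,i,j,.053) for i,j in zip(u,v)])[:,:2];t=np.radians(23.8)
    X=Q@[np.cos(t),np.sin(t)];Y=Q@[-np.sin(t),np.cos(t)];print('handle',len(X),np.histogram(X,10),Y.min(),Y.max(),np.median(P[m][:,2]))
    k=X<X.min()+.013; fit=np.polyfit(Y[k],X[k],1);print('bar',k.sum(),X[k].mean(),Y[k].min(),Y[k].max(),'dyaw',-np.degrees(np.arctan(fit[0])))
E
```

```text
[ 6  5  7  8 46]
[ 4  4  8 12 70]
[267.23913043 170.45652174] [237.5        180.82857143] knob [ 0.62744036 -0.07572518  0.14296558] [ 0.62611565 -0.07500499  0.157     ] [ 0.62392121 -0.07043383  0.147     ]
base side ((238.2006072998047, 204.74111938476562), (21.873096466064453, 34.132049560546875), 87.79155731201172) [ 0.62526819 -0.07480778  0.024     ]
rose [ 0.5556 -0.3009  0.0233] [ 0.5554 -0.3003  0.024 ]
rose [ 0.4641 -0.0633  0.0226] [ 0.4638 -0.0625  0.024 ]
rose [ 0.4415 -0.2688  0.023 ] [ 0.4413 -0.2681  0.024 ]
blue [ 0.5432 -0.4168  0.0236] [ 0.543  -0.4164  0.024 ]
blue [ 0.4235 -0.3694  0.0232] [ 0.4234 -0.3687  0.024 ]
green [ 0.4468 -0.1627  0.0224] [ 0.4465 -0.1616  0.024 ]
green [ 0.3357 -0.3151  0.0227] [ 0.3357 -0.3142  0.024 ]
handle 194 (array([77, 59,  8, 10, 12, 10,  5,  0,  0, 13]), array([0.57938939, 0.58590166, 0.59241392, 0.59892619, 0.60543846,
       0.61195073, 0.618463  , 0.62497526, 0.63148753, 0.6379998 ,
       0.64451207])) -0.06938035919113249 0.06615270067436628 0.0533994764658825
bar 136 0.5851803346341589 -0.06938035919113249 0.05974153014855788 dyaw 0.38211909311603404
handle 194 (array([51, 32,  9,  5, 10,  8,  6,  0,  0, 73]), array([0.57859828, 0.58483862, 0.59107896, 0.59731931, 0.60355965,
       0.60979999, 0.61604034, 0.62228068, 0.62852102, 0.63476137,
       0.64100171])) -0.1341489199112561 0.13440012912419766 0.05659368559547184
bar 83 0.583499992179128 -0.07013114661805664 0.06091687905038772 dyaw -0.4698166380427598
```

Request:
play_rows:
  motion:
    - [[1,-0.567,0,0,0,0.036,0.5],[1,-0.567,0,0,0,0.036,0.5],[1,-0.567,0,0,0,0.036,0.5],[1,-0.567,0,0,0,0.036,0.5],[1,-0.567,0,0,0,0.036,0.5],[1,-0.567,0,0,0,0.036,0.5],[1,-0.567,0,0,0,0.036,0.5],[1,-0.567,0,0,0,0.036,0.5]]

```text
time_s: 0.9
ee_pos: [0.3353, -0.3415, 0.2243]
eef_rot: [-3.141, 0.0, 0.001]
force: [-0.4, -1.0, 0.5]
grip_width: 0.0703
grip_force: 0.0
```

Request:
play_rows:
  motion:
    - [[0.6,-0.6,0,0,0,0,0.2],[0.6,-0.6,0,0,0,0,0.2],[0.6,-0.6,0,0,0,0,0.2],[0.6,-0.6,0,0,0,0,0.2],[0.6,-0.6,0,0,0,0,0.2],[0.6,-0.6,0,0,0,0,0.2],[0.6,-0.6,0,0,0,0,0.2]]

```text
time_s: 1.6
ee_pos: [0.4842, -0.1933, 0.2242]
eef_rot: [-3.142, 0.001, -0.002]
force: [0.2, -0.5, -0.4]
grip_width: 0.0562
grip_force: 0.0
```

Request:
play_rows:
  motion:
    - [[0.564,-0.47,0,0,0,0,0.2],[0.564,-0.47,0,0,0,0,0.2],[0.564,-0.47,0,0,0,0,0.2],[0.564,-0.47,0,0,0,0,0.2],[0.564,-0.47,0,0,0,0,0.2],[0.564,-0.47,0,0,0,0,0.2],[0.564,-0.47,0,0,0,0,0.2]]

```text
time_s: 2.3
ee_pos: [0.6253, -0.0765, 0.2247]
eef_rot: [3.141, 0.0, -0.003]
force: [-0.1, 0.1, 0.3]
grip_width: 0.0565
grip_force: 0.0
```

Request:
play_rows:
  motion:
    - [[0,0,0.08,0,0,0,0.2],[0,0,0.16,0,0,0,0.2],[0,0,0.22,0,0,0,0.2],[0,0,0.27,0,0,0,0.2],[0,0,0.3,0,0,0,0.2],[0,0,0.315,0,0,0,0.2],[0,0,0.315,0,0,0,0.2],[0,0,0.315,0,0,0,0.2]]

```text
time_s: 3.1
ee_pos: [0.6264, -0.0745, 0.1463]
eef_rot: [3.141, -0.001, -0.0]
force: [0.1, 0.3, -0.6]
grip_width: 0.0566
grip_force: 0.0
```

```bash
python3 - <<'E'
from h import *
t=cap('top');s=cap('side')
cv2.imwrite('pics/a1.png',np.hstack([cv2.resize(c['frame'][r][:,:,::-1],(400,400),interpolation=2) for c,r in((t,np.s_[90:290,240:440]),(s,np.s_[130:230,190:290]))]))
soaps(t,s)
E
```

```text
rose top [0.7748 0.2779 0.024 ] 0.125 359 | side near []
rose top [0.7076 0.6868 0.024 ] 0.06 147 | side near []
rose top [0.5377 0.5889 0.024 ] 0.0583 508 | side near []
rose top [0.6627 0.6284 0.024 ] 0.0714 28 | side near []
rose top [ 0.5565 -0.7004  0.024 ] 0.0869 234 | side near []
rose top [0.4541 0.7176 0.024 ] 0.0597 206 | side near []
rose top [ 0.5567 -0.3006  0.024 ] 0.0229 232 | side near [([0.5537, -0.2994], 0.0245, 83)]
rose top [0.579  0.6892 0.024 ] 0.0726 28 | side near []
rose top [ 0.4424 -0.2678  0.024 ] 0.0226 174 | side near [([0.4396, -0.2671], 0.0252, 88)]
rose top [0.4409 0.6243 0.024 ] 0.0726 28 | side near []
rose top [0.3982 0.4786 0.024 ] 0.0701 216 | side near []
rose top [0.3576 0.6852 0.024 ] 0.0729 27 | side near []
rose nT 12 nS 12
blue top [0.8776 0.4596 0.024 ] 0.0872 136 | side near []
blue top [ 0.5433 -0.4161  0.024 ] 0.0229 140 | side near [([0.5421, -0.4164], 0.0246, 58)]
blue top [ 0.4252 -0.3685  0.024 ] 0.0229 122 | side near [([0.4217, -0.3684], 0.0256, 65)]
blue nT 3 nS 2
green top [0.7976 0.5454 0.024 ] 0.0697 67 | side near []
green top [ 0.6527 -0.6009  0.024 ] 0.0527 70 | side near []
green top [ 0.4478 -0.1629  0.024 ] 0.0233 207 | side near [([0.4455, -0.1613], 0.0248, 87)]
green top [ 0.3374 -0.3139  0.024 ] 0.0227 229 | side near [([0.334, -0.3137], 0.0247, 77)]
green top [ 0.2794 -0.4015  0.024 ] 0.0226 251 | side near []
green nT 5 nS 3
```

View pics/a1.png

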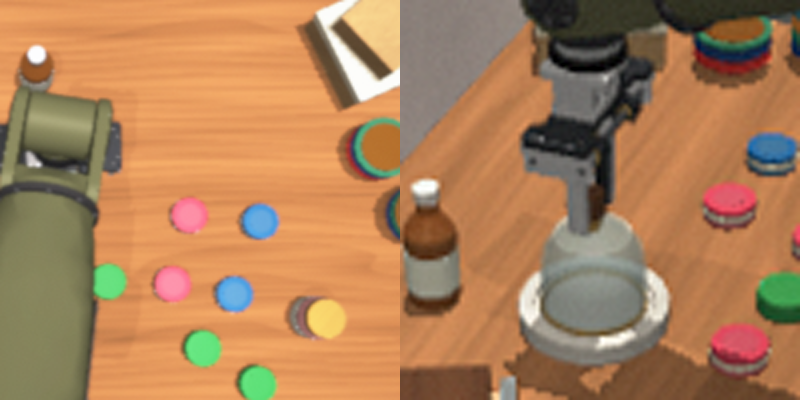

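The crop shows the jaws straddling the knob, and the five wanted soaps in the open (three rose, two blue). Next I grip the knob and lift.

Request:
play_rows:
  grip_force: 25
  motion:
    - [[0,0,0,0,0,0,-0.6],[0,0,0,0,0,0,-0.6],[0,0,0,0,0,0,-0.6],[0,0,0,0,0,0,-0.6],[0,0,0,0,0,0,-0.6],[0,0,0,0,0,0,-0.6],[0,0,0,0,0,0,-0.6],[0,0,0,0,0,0,-0.6]]

```text
time_s: 4.0
ee_pos: [0.6261, -0.0746, 0.1457]
eef_rot: [3.141, 0.0, -0.0]
force: [0.4, -1.7, -0.7]
grip_width: 0.0277
grip_force: 25.0
```

Request:
play_rows:
  motion:
    - [[0,0,-0.02,0,0,0,-0.6],[0,0,-0.05,0,0,0,-0.6],[0,0,-0.09,0,0,0,-0.6],[0,0,-0.14,0,0,0,-0.6],[0,0,-0.19,0,0,0,-0.6],[0,0,-0.24,0,0,0,-0.6],[0,0,-0.28,0,0,0,-0.6],[0,0,-0.3,0,0,0,-0.6],[0,0,-0.3,0,0,0,-0.6]]

```text
time_s: 4.9
ee_pos: [0.6264, -0.0746, 0.2215]
eef_rot: [3.141, -0.001, -0.0]
force: [0.0, 0.5, -3.1]
grip_width: 0.0272
grip_force: 25.0
```

Request:
play_rows:
  motion:
    - [[-0.02,-0.03,0,0,0,0,-0.6],[-0.07,-0.09,0,0,0,0,-0.6],[-0.14,-0.18,0,0,0,0,-0.6],[-0.23,-0.29,0,0,0,0,-0.6],[-0.33,-0.42,0,0,0,0,-0.6],[-0.43,-0.55,0,0,0,0,-0.6],[-0.53,-0.68,0,0,0,0,-0.6],[-0.62,-0.79,0,0,0,0,-0.6],[-0.68,-0.87,0,0,0,0,-0.6],[-0.7,-0.9,0,0,0,0,-0.6]]

```text
time_s: 5.9
ee_pos: [0.4495, 0.1522, 0.2204]
eef_rot: [-3.141, 0.001, 0.002]
force: [-0.7, 0.2, -3.5]
grip_width: 0.0275
grip_force: 25.0
```

Request:
play_rows:
  motion:
    - [[0,0,0.03,0,0,0,-0.6],[0,0,0.08,0,0,0,-0.6],[0,0,0.14,0,0,0,-0.6],[0,0,0.2,0,0,0,-0.6],[0,0,0.26,0,0,0,-0.6],[0,0,0.3,0,0,0,-0.6],[0,0,0.33,0,0,0,-0.6],[0,0,0.345,0,0,0,-0.6],[0,0,0.35,0,0,0,-0.6],[0,0,0.35,0,0,0,-0.6]]

```text
time_s: 6.9
ee_pos: [0.4514, 0.1505, 0.1334]
eef_rot: [-3.142, -0.0, -0.0]
force: [-0.9, -0.9, -3.5]
grip_width: 0.0277
grip_force: 25.0
```

Request:
play_rows:
  motion:
    - [[0,0,0.005,0,0,0,-0.6],[0,0,0.01,0,0,0,-0.6],[0,0,0.015,0,0,0,-0.6],[0,0,0.019,0,0,0,-0.6],[0,0,0.022,0,0,0,-0.6],[0,0,0.022,0,0,0,-0.6]]

```text
time_s: 7.5
ee_pos: [0.4513, 0.1505, 0.1277]
eef_rot: [3.142, -0.0, -0.0]
force: [-0.1, 0.4, -4.0]
grip_width: 0.0275
grip_force: 25.0
```

Request:
play_rows:
  motion:
    - [[0,0,0.002,0,0,0,-0.6],[0,0,0.003,0,0,0,-0.6],[0,0,0.004,0,0,0,-0.6],[0,0,0.004,0,0,0,-0.6]]

```text
time_s: 7.9
ee_pos: [0.4516, 0.1504, 0.1275]
eef_rot: [3.142, -0.001, -0.0]
force: [-2.3, -3.2, 7.4]
grip_width: 0.0276
grip_force: 25.0
```

Request:
play_rows:
  motion:
    - [[0,0,-0.002,0,0,0,-0.3],[0,0,-0.002,0,0,0,0.1],[0,0,-0.002,0,0,0,0.3],[0,0,-0.002,0,0,0,0.3],[0,0,-0.002,0,0,0,0.3],[0,0,-0.1,0,0,0,0.3],[0,0,-0.2,0,0,0,0.3],[0,0,-0.3,0,0,0,0.3],[0,0,-0.3,0,0,0,0.3]]

```text
time_s: 8.8
ee_pos: [0.4524, 0.1509, 0.2046]
eef_rot: [-3.14, -0.005, -0.0]
force: [-0.3, -0.5, -0.3]
grip_width: 0.0611
grip_force: 0.0
```

Request:
play_rows:
  motion:
    - [[0.05,0.85,0,0,0,0,0.6],[0.05,0.85,0,0,0,0,0.6],[0.05,0.85,0,0,0,0,0.6],[0.05,0.85,0,0,0,0,0.6],[0.05,0.85,0,0,0,0,0.6],[0.05,0.85,0,0,0,0,0.6],[0.05,0.85,0,0,0,0,0.6],[0.05,0.85,0,0,0,0,0.6]]

```text
time_s: 9.6
ee_pos: [0.4636, -0.0607, 0.2015]
eef_rot: [-3.141, 0.0, 0.001]
force: [0.3, 0.8, -1.3]
grip_width: 0.0753
grip_force: 0.0
```

```bash
python3 - <<'E'
from h import *
t=cap('top');s=cap('side'); np.savez('t1.npz',**t);np.savez('s1.npz',**s)
cv2.imwrite('pics/a2.png',np.hstack([cv2.resize(c['frame'][r][:,:,::-1],(400,400),interpolation=2) for c,r in((t,np.s_[140:240,190:290]),(s,np.s_[160:260,190:290]))]))
print(get_obs()['ee_pos'])
E
```

```text
[ 0.46369306 -0.06080941  0.20164356]
```

View pics/a2.png

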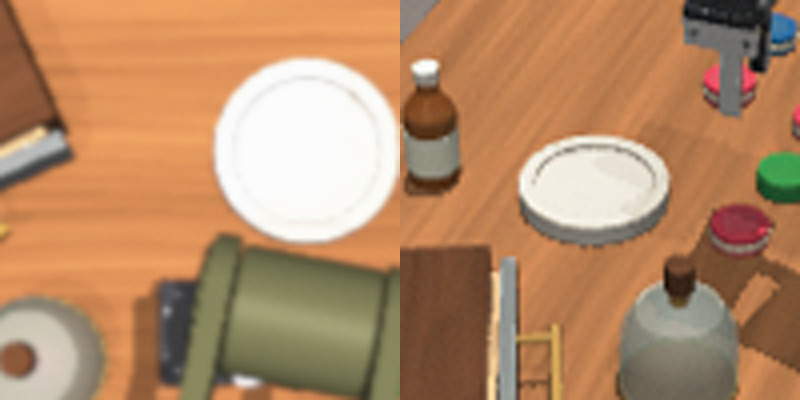

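The crop shows the dome standing upright on the counter at lower left, and the base empty.

Request:
play_rows:
  motion:
    - [[0,0,0.15,0,0,0,0.6],[0,0,0.3,0,0,0,0.6],[0,0,0.45,0,0,0,0.6],[0,0,0.57,0,0,0,0.6],[0,0,0.65,0,0,0,0.6],[0,0,0.7,0,0,0,0.6],[0,0,0.715,0,0,0,0.6],[0,0,0.715,0,0,0,0.6]]

```text
time_s: 10.5
ee_pos: [0.4639, -0.0617, 0.0232]
eef_rot: [-3.142, -0.0, 0.0]
force: [0.8, 0.5, -0.1]
grip_width: 0.0753
grip_force: 0.0
```

Request:
play_rows:
  grip_force: 15
  motion:
    - [[0,0,0,0,0,0,0],[0,0,0,0,0,0,0],[0,0,0,0,0,0,0],[0,0,0,0,0,0,0],[0,0,0,0,0,0,0],[0,0,0,0,0,0,0]]

```text
time_s: 11.1
ee_pos: [0.4642, -0.0621, 0.0238]
eef_rot: [3.141, -0.001, -0.0]
force: [-2.1, 0.7, 6.8]
grip_width: 0.0593
grip_force: 15.0
```

Request:
play_rows:
  motion:
    - [[0,0,-0.05,0,0,0,0],[0,0,-0.15,0,0,0,0],[0.05,0.01,-0.25,0,0,0,0],[0.15,0.02,-0.25,0,0,0,0],[0.3,0.03,-0.25,0,0,0,0],[0.45,0.04,-0.25,0,0,0,0],[0.57,0.05,-0.25,0,0,0,0],[0.63,0.052,-0.25,0,0,0,0],[0.648,0.052,-0.25,0,0,0,0],[0.648,0.052,-0.25,0,0,0,0]]

```text
time_s: 12.1
ee_pos: [0.6255, -0.0749, 0.0857]
eef_rot: [-3.142, 0.0, -0.0]
force: [0.3, -0.5, -0.5]
grip_width: 0.0598
grip_force: 15.0
```

Request:
play_rows:
  motion:
    - [[0,0,0.03,0,0,0,0],[0,0,0.08,0,0,0,0],[0,0,0.12,0,0,0,0],[0,0,0.145,0,0,0,0],[0,0,0.16,0,0,0,0],[0,0,0.168,0,0,0,0],[0,0,0.168,0,0,0,0]]

```text
time_s: 12.8
ee_pos: [0.6256, -0.075, 0.0433]
eef_rot: [-3.142, 0.0, -0.0]
force: [0.5, 0.7, -1.1]
grip_width: 0.0595
grip_force: 15.0
```

Request:
play_rows:
  motion:
    - [[0,0,0.004,0,0,0,0],[0,0,0.007,0,0,0,0],[0,0,0.007,0,0,0,0]]

```text
time_s: 13.1
ee_pos: [0.6258, -0.075, 0.0419]
eef_rot: [3.142, -0.0, -0.0]
force: [0.3, -0.0, -1.6]
grip_width: 0.0597
grip_force: 15.0
```

Request:
play_rows:
  motion:
    - [[0,0,0,0,0,0,0.3],[0,0,0,0,0,0,0.45],[0,0,0,0,0,0,0.55],[0,0,0,0,0,0,0.55],[0,0,-0.1,0,0,0,0.55],[0,0,-0.25,0,0,0,0.55],[0,0,-0.4,0,0,0,0.55],[0,0,-0.5,0,0,0,0.55],[0,0,-0.5,0,0,0,0.55]]

```text
time_s: 14.0
ee_pos: [0.627, -0.0752, 0.1709]
eef_rot: [3.14, -0.006, -0.0]
force: [0.6, -0.2, 0.5]
grip_width: 0.0726
grip_force: 0.0
```

Request:
play_rows:
  motion:
    - [[-0.74,0.774,0,0,0,0,0.6],[-0.74,0.774,0,0,0,0,0.6],[-0.74,0.774,0,0,0,0,0.6],[-0.74,0.774,0,0,0,0,0.6],[-0.74,0.774,0,0,0,0,0.6],[-0.74,0.774,0,0,0,0,0.6],[-0.74,0.774,0,0,0,0,0.6],[-0.74,0.774,0,0,0,0,0.6],[-0.74,0.774,0,0,0,0,0.6]]

```text
time_s: 14.9
ee_pos: [0.4412, -0.2676, 0.1663]
eef_rot: [-3.141, 0.0, 0.001]
force: [0.2, -0.3, 0.3]
grip_width: 0.075
grip_force: 0.0
```

```bash
cat >> h.py <<'E'
def stack(zp):
    for n in('top','side'):
        c=cap(n)
        for col in('rose','blue'):
            for b in blobs(c,col):
                p=ray(c,*b[0],zp if col=='rose' else .024)
                if p[1]<0.05 and p[1]>-.6 and p[0]<.68: print(n,col,p.round(4),round(float(np.median(pts(c)[b[2]][:,2])),4),b[1])
    o=get_obs();print(o['ee_pos'].round(4),o['time_s'])
E
python3 -c "
from h import *
stack(.042)"
```

```text
top rose [ 0.6242 -0.0735  0.042 ] 0.0412 132
top rose [ 0.5546 -0.2969  0.042 ] 0.0228 247
top blue [ 0.5434 -0.4165  0.024 ] 0.0233 141
side rose [ 0.5463 -0.2747  0.042 ] 0.0244 81
side rose [ 0.6247 -0.0728  0.042 ] 0.0426 99
side blue [ 0.5421 -0.4164  0.024 ] 0.0251 58
side blue [ 0.4242 -0.4173  0.024 ] 0.0242 58
[ 0.4412 -0.2676  0.1664] 15.0
```

Request:
play_rows:
  motion:
    - [[0,0,0.15,0,0,0,0.6],[0,0,0.3,0,0,0,0.6],[0,0,0.42,0,0,0,0.6],[0,0,0.5,0,0,0,0.6],[0,0,0.55,0,0,0,0.6],[0,0,0.575,0,0,0,0.6],[0,0,0.575,0,0,0,0.6]]

```text
time_s: 15.7
ee_pos: [0.4408, -0.2682, 0.0228]
eef_rot: [-3.141, 0.0, 0.0]
force: [1.1, 0.4, 0.1]
grip_width: 0.075
grip_force: 0.0
```

Request:
play_rows:
  motion:
    - [[0,0,0,0,0,0,0],[0,0,0,0,0,0,0],[0,0,0,0,0,0,0],[0,0,0,0,0,0,0],[0,0,0,0,0,0,0],[0,0,0,0,0,0,0]]

```text
time_s: 16.3
ee_pos: [0.441, -0.2688, 0.0238]
eef_rot: [3.141, -0.001, -0.0]
force: [-0.4, 0.8, 6.4]
grip_width: 0.0593
grip_force: 15.0
```

Request:
play_rows:
  motion:
    - [[0,0,-0.05,0,0,0,0],[0,0,-0.15,0,0,0,0],[0,0,-0.25,0,0,0,0],[0,0,-0.35,0,0,0,0],[0,0,-0.4,0,0,0,0],[0,0,-0.4,0,0,0,0]]

```text
time_s: 16.9
ee_pos: [0.4411, -0.2688, 0.1247]
eef_rot: [3.14, -0.002, -0.0]
force: [0.1, 0.7, -0.8]
grip_width: 0.0598
grip_force: 15.0
```

Request:
play_rows:
  motion:
    - [[0.04,-0.04,0,0,0,0,0],[0.12,-0.125,0,0,0,0,0],[0.23,-0.24,0,0,0,0,0],[0.35,-0.365,0,0,0,0,0],[0.47,-0.49,0,0,0,0,0],[0.58,-0.605,0,0,0,0,0],[0.67,-0.7,0,0,0,0,0],[0.72,-0.755,0,0,0,0,0],[0.74,-0.774,0,0,0,0,0],[0.74,-0.774,0,0,0,0,0]]

```text
time_s: 17.9
ee_pos: [0.6255, -0.0741, 0.1215]
eef_rot: [-3.141, 0.002, 0.001]
force: [0.0, -1.0, -1.0]
grip_width: 0.0597
grip_force: 15.0
```

Request:
play_rows:
  motion:
    - [[0,0,0.04,0,0,0,0],[0,0,0.1,0,0,0,0],[0,0,0.15,0,0,0,0],[0,0,0.19,0,0,0,0],[0,0,0.21,0,0,0,0],[0,0,0.22,0,0,0,0],[0,0,0.22,0,0,0,0]]

```text
time_s: 18.6
ee_pos: [0.6257, -0.0751, 0.0678]
eef_rot: [-3.142, 0.0, -0.0]
force: [-0.0, -0.1, -0.7]
grip_width: 0.0593
grip_force: 15.0
```

Request:
play_rows:
  motion:
    - [[0,0,0.004,0,0,0,0],[0,0,0.007,0,0,0,0],[0,0,0.007,0,0,0,0]]

```text
time_s: 18.9
ee_pos: [0.6257, -0.075, 0.0664]
eef_rot: [3.142, -0.0, -0.0]
force: [-0.0, 0.3, -1.3]
grip_width: 0.0598
grip_force: 15.0
```

Request:
play_rows:
  motion:
    - [[0,0,0,0,0,0,0.3],[0,0,0,0,0,0,0.45],[0,0,0,0,0,0,0.55],[0,0,0,0,0,0,0.55],[0,0,-0.1,0,0,0,0.55],[0,0,-0.25,0,0,0,0.55],[0,0,-0.4,0,0,0,0.55],[0,0,-0.4,0,0,0,0.55]]

```text
time_s: 19.7
ee_pos: [0.6275, -0.0753, 0.1719]
eef_rot: [3.14, -0.008, -0.0]
force: [0.6, 0.1, -0.2]
grip_width: 0.0725
grip_force: 0.0
```

Request:
play_rows:
  motion:
    - [[-0.28,0.902,0,0,0,0,0.6],[-0.28,0.902,0,0,0,0,0.6],[-0.28,0.902,0,0,0,0,0.6],[-0.28,0.902,0,0,0,0,0.6],[-0.28,0.902,0,0,0,0,0.6],[-0.28,0.902,0,0,0,0,0.6],[-0.28,0.902,0,0,0,0,0.6],[-0.28,0.902,0,0,0,0,0.6]]

```text
time_s: 20.5
ee_pos: [0.5559, -0.2994, 0.1659]
eef_rot: [-3.141, 0.0, 0.001]
force: [0.1, 1.1, 0.4]
grip_width: 0.0752
grip_force: 0.0
```

```bash
python3 -c "
from h import *
stack(.066)"
```

```text
top rose [ 0.623 -0.073  0.066] 0.0648 133
top blue [ 0.4216 -0.4344  0.024 ] 0.0226 53
side rose [ 0.6247 -0.0724  0.066 ] 0.0671 101
side blue [ 0.5421 -0.4164  0.024 ] 0.0254 58
side blue [ 0.4242 -0.4173  0.024 ] 0.0239 58
[ 0.5561 -0.2993  0.1661] 20.6
```

Request:
play_rows:
  motion:
    - [[0,0,0.15,0,0,0,0.6],[0,0,0.3,0,0,0,0.6],[0,0,0.42,0,0,0,0.6],[0,0,0.5,0,0,0,0.6],[0,0,0.55,0,0,0,0.6],[0,0,0.572,0,0,0,0.6],[0,0,0.572,0,0,0,0.6]]

```text
time_s: 21.3
ee_pos: [0.5558, -0.3002, 0.0233]
eef_rot: [-3.142, 0.0, 0.0]
force: [-0.5, -0.7, 0.4]
grip_width: 0.0751
grip_force: 0.0
```

Request:
play_rows:
  motion:
    - [[0,0,0,0,0,0,0],[0,0,0,0,0,0,0],[0,0,0,0,0,0,0],[0,0,0,0,0,0,0],[0,0,0,0,0,0,0],[0,0,0,0,0,0,0]]

```text
time_s: 21.9
ee_pos: [0.5561, -0.3008, 0.0243]
eef_rot: [3.141, -0.002, -0.0]
force: [-0.8, -0.2, 6.4]
grip_width: 0.06
grip_force: 15.0
```

Request:
play_rows:
  motion:
    - [[0,0,-0.05,0,0,0,0],[0,0,-0.15,0,0,0,0],[0,0,-0.27,0,0,0,0],[0,0,-0.4,0,0,0,0],[0,0,-0.48,0,0,0,0],[0,0,-0.5,0,0,0,0],[0,0,-0.5,0,0,0,0]]

```text
time_s: 22.6
ee_pos: [0.5556, -0.3005, 0.1487]
eef_rot: [3.141, -0.001, -0.0]
force: [-0.5, -0.4, -1.3]
grip_width: 0.0596
grip_force: 15.0
```

Request:
play_rows:
  motion:
    - [[0.02,-0.05,0,0,0,0,0],[0.05,-0.15,0,0,0,0,0],[0.09,-0.28,0,0,0,0,0],[0.13,-0.42,0,0,0,0,0],[0.17,-0.56,0,0,0,0,0],[0.21,-0.7,0,0,0,0,0],[0.25,-0.82,0,0,0,0,0],[0.27,-0.88,0,0,0,0,0],[0.28,-0.902,0,0,0,0,0],[0.28,-0.902,0,0,0,0,0]]

```text
time_s: 23.6
ee_pos: [0.6256, -0.0748, 0.1476]
eef_rot: [-3.142, 0.001, 0.0]
force: [-0.5, -0.5, -0.6]
grip_width: 0.0595
grip_force: 15.0
```

Request:
play_rows:
  motion:
    - [[0,0,0.04,0,0,0,0],[0,0,0.1,0,0,0,0],[0,0,0.15,0,0,0,0],[0,0,0.19,0,0,0,0],[0,0,0.21,0,0,0,0],[0,0,0.222,0,0,0,0],[0,0,0.226,0,0,0,0],[0,0,0.229,0,0,0,0],[0,0,0.229,0,0,0,0]]

```text
time_s: 24.5
ee_pos: [0.6258, -0.075, 0.0913]
eef_rot: [3.142, -0.001, -0.0]
force: [-0.4, 0.2, -2.0]
grip_width: 0.06
grip_force: 15.0
```

Request:
play_rows:
  motion:
    - [[0,0,0,0,0,0,0.3],[0,0,0,0,0,0,0.45],[0,0,0,0,0,0,0.55],[0,0,0,0,0,0,0.55],[0,0,-0.1,0,0,0,0.55],[0,0,-0.25,0,0,0,0.55],[0,0,-0.4,0,0,0,0.55],[0,0,-0.45,0,0,0,0.55]]

```text
time_s: 25.3
ee_pos: [0.6267, -0.0752, 0.2078]
eef_rot: [3.141, -0.006, -0.0]
force: [-0.3, -0.0, 0.3]
grip_width: 0.0729
grip_force: 0.0
```

Request:
play_rows:
  motion:
    - [[-0.35,-0.45,0,0,0,0,0.3],[-0.35,-0.45,0,0,0,0,0.3],[-0.35,-0.45,0,0,0,0,0.3],[-0.35,-0.45,0,0,0,0,0.3],[-0.35,-0.45,0,0,0,0,0.3],[-0.7,-0.9,0,0,0,0,0.3],[-0.7,-0.9,0,0,0,0,0.3],[-0.7,-0.9,0,0,0,0,0.3],[-0.7,-0.9,0,0,0,0,0.3],[-0.7,-0.9,0,0,0,0,0.3]]

```text
time_s: 26.3
ee_pos: [0.4514, 0.1498, 0.2034]
eef_rot: [3.141, -0.0, 0.0]
force: [1.5, 0.3, 0.4]
grip_width: 0.061
grip_force: 0.0
```

```bash
python3 - <<'E'
from h import *
stack(.09)
t=cap('top');s=cap('side')
cv2.imwrite('pics/a3.png',np.hstack([cv2.resize(c['frame'][r][:,:,::-1],(400,400),interpolation=2) for c,r in((t,np.s_[140:240,190:290]),(s,np.s_[160:260,190:290]))]))
E
```

```text
top rose [ 0.6232 -0.0734  0.09  ] 0.0891 241
top blue [ 0.5437 -0.4165  0.024 ] 0.0228 150
top blue [ 0.4277 -0.4188  0.024 ] 0.023 146
side rose [ 0.6274 -0.073   0.09  ] 0.0912 89
side blue [ 0.5428 -0.417   0.024 ] 0.0254 60
side blue [ 0.4242 -0.4173  0.024 ] 0.0249 58
[0.4518 0.149  0.2032] 26.4
```

View pics/a3.png

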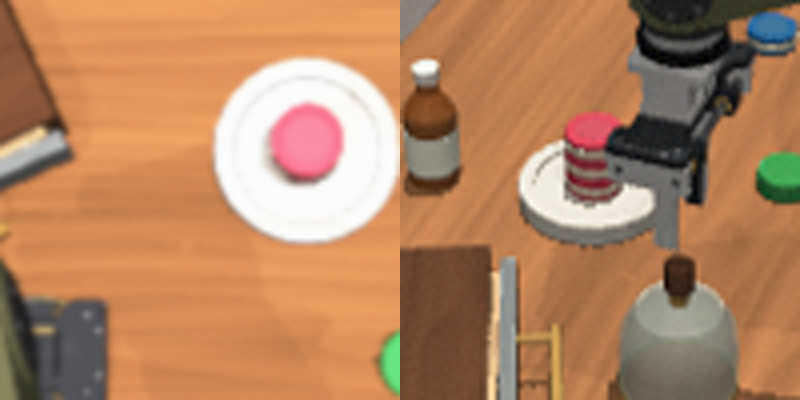

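The crop shows a neat stack of three rose soaps on the base, with the gripper above the dome.

Request:
play_rows:
  grip_force: 25
  motion:
    - [[0.003,-0.001,0.08,0,0,0,0.2],[0.003,-0.001,0.16,0,0,0,0.2],[0.003,-0.001,0.22,0,0,0,0.2],[0.003,-0.001,0.27,0,0,0,0.2],[0.003,-0.001,0.295,0,0,0,0.2],[0.003,-0.001,0.302,0,0,0,0.2],[0.003,-0.001,0.302,0,0,0,0.2]]

```text
time_s: 27.2
ee_pos: [0.4518, 0.1502, 0.1282]
eef_rot: [-3.142, -0.0, -0.001]
force: [0.2, -0.2, 0.9]
grip_width: 0.0562
grip_force: 0.0
```

Request:
play_rows:
  motion:
    - [[0,0,0,0,0,0,-0.6],[0,0,0,0,0,0,-0.6],[0,0,0,0,0,0,-0.6],[0,0,0,0,0,0,-0.6],[0,0,0,0,0,0,-0.6],[0,0,0,0,0,0,-0.6],[0,0,0,0,0,0,-0.6],[0,0,0,0,0,0,-0.6]]

```text
time_s: 28.0
ee_pos: [0.4516, 0.1502, 0.1281]
eef_rot: [3.141, -0.0, -0.0]
force: [-0.0, -3.1, 3.8]
grip_width: 0.0277
grip_force: 25.0
```

Request:
play_rows:
  motion:
    - [[0,0,-0.02,0,0,0,-0.6],[0,0,-0.06,0,0,0,-0.6],[0,0,-0.12,0,0,0,-0.6],[0,0,-0.2,0,0,0,-0.6],[0,0,-0.29,0,0,0,-0.6],[0,0,-0.38,0,0,0,-0.6],[0,0,-0.45,0,0,0,-0.6],[0,0,-0.49,0,0,0,-0.6],[0,0,-0.5,0,0,0,-0.6],[0,0,-0.5,0,0,0,-0.6]]

```text
time_s: 29.0
ee_pos: [0.4514, 0.1503, 0.2527]
eef_rot: [3.142, 0.0, -0.0]
force: [-0.2, 0.2, -3.3]
grip_width: 0.0275
grip_force: 25.0
```

Request:
play_rows:
  motion:
    - [[0.02,0.03,0,0,0,0,-0.6],[0.07,0.09,0,0,0,0,-0.6],[0.14,0.18,0,0,0,0,-0.6],[0.23,0.29,0,0,0,0,-0.6],[0.33,0.42,0,0,0,0,-0.6],[0.43,0.55,0,0,0,0,-0.6],[0.53,0.68,0,0,0,0,-0.6],[0.62,0.8,0,0,0,0,-0.6],[0.68,0.88,0,0,0,0,-0.6],[0.698,0.901,0,0,0,0,-0.6]]

```text
time_s: 30.0
ee_pos: [0.6265, -0.0778, 0.251]
eef_rot: [-3.141, 0.002, -0.003]
force: [-1.6, 0.3, -4.1]
grip_width: 0.0274
grip_force: 25.0
```

Request:
play_rows:
  motion:
    - [[0,0,0,0,0,0,-0.6],[0,0,0,0,0,0,-0.6],[0,0,0,0,0,0,-0.6]]

```text
time_s: 30.3
ee_pos: [0.6255, -0.0741, 0.2531]
eef_rot: [-3.141, 0.0, 0.001]
force: [-0.2, -0.5, -4.5]
grip_width: 0.0275
grip_force: 25.0
```

```bash
python3 - <<'E'
from h import *
s=cap('side');print(get_obs()['ee_pos'])
cv2.imwrite('pics/a4.png',cv2.resize(s['frame'][120:240,190:310][:,:,::-1],(500,500),interpolation=2))
E
```

```text
[ 0.6256062  -0.07413682  0.25322833]
```

View pics/a4.png

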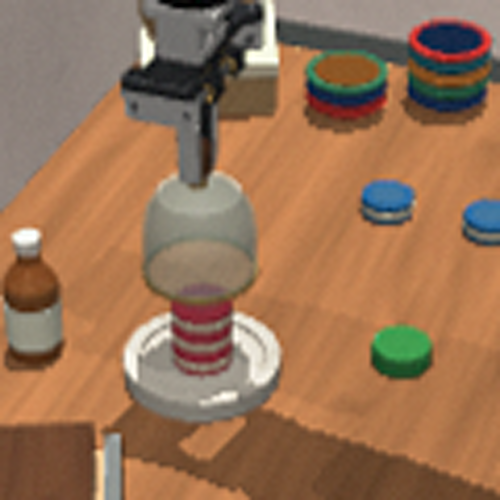

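The picture shows the dome level and centred over the stack. Next I lower it slowly.

Request:
play_rows:
  motion:
    - [[0,0,0.03,0,0,0,-0.6],[0,0,0.07,0,0,0,-0.6],[0,0,0.12,0,0,0,-0.6],[0,0,0.17,0,0,0,-0.6],[0,0,0.22,0,0,0,-0.6],[0,0,0.27,0,0,0,-0.6],[0,0,0.31,0,0,0,-0.6],[0,0,0.34,0,0,0,-0.6],[0,0,0.36,0,0,0,-0.6],[0,0,0.36,0,0,0,-0.6]]

```text
time_s: 31.35
ee_pos: [0.6258, -0.075, 0.1623]
eef_rot: [-3.141, 0.001, -0.0]
force: [-1.8, -0.3, -3.9]
grip_width: 0.0276
grip_force: 25.0
```

Request:
play_rows:
  motion:
    - [[0,0,0.01,0,0,0,-0.6],[0,0,0.02,0,0,0,-0.6],[0,0,0.03,0,0,0,-0.6],[0,0,0.04,0,0,0,-0.6],[0,0,0.048,0,0,0,-0.6],[0,0,0.054,0,0,0,-0.6],[0,0,0.058,0,0,0,-0.6],[0,0,0.058,0,0,0,-0.6]]

```text
time_s: 32.15
ee_pos: [0.6259, -0.075, 0.1483]
eef_rot: [-3.142, 0.0, -0.0]
force: [-0.9, -0.3, -4.0]
grip_width: 0.0276
grip_force: 25.0
```

Request:
play_rows:
  motion:
    - [[0,0,0.002,0,0,0,-0.6],[0,0,0.004,0,0,0,-0.6],[0,0,0.006,0,0,0,-0.6],[0,0,0.008,0,0,0,-0.6],[0,0,0.0095,0,0,0,-0.6],[0,0,0.0095,0,0,0,-0.6],[0,0,0.0095,0,0,0,-0.6]]

```text
time_s: 32.85
ee_pos: [0.626, -0.0751, 0.1462]
eef_rot: [3.142, -0.0, -0.0]
force: [0.5, -1.3, -3.3]
grip_width: 0.0276
grip_force: 25.0
```

Request:
play_rows:
  motion:
    - [[0,0,0.001,0,0,0,-0.6],[0,0,0.002,0,0,0,-0.6],[0,0,0.003,0,0,0,-0.6],[0,0,0.003,0,0,0,-0.6]]

```text
time_s: 33.25
ee_pos: [0.6261, -0.0752, 0.1461]
eef_rot: [3.141, -0.001, -0.001]
force: [-2.3, -1.1, 6.1]
grip_width: 0.0275
grip_force: 25.0
```

Request:
play_rows:
  motion:
    - [[0,0,-0.002,0,0,0,-0.3],[0,0,-0.002,0,0,0,0.1],[0,0,-0.002,0,0,0,0.2],[0,0,-0.002,0,0,0,0.2],[0,0,-0.002,0,0,0,0.2],[0,0,-0.1,0,0,0,0.2],[0,0,-0.2,0,0,0,0.2],[0,0,-0.3,0,0,0,0.2],[0,0,-0.3,0,0,0,0.2]]

```text
time_s: 34.15
ee_pos: [0.627, -0.0752, 0.224]
eef_rot: [3.141, -0.006, -0.0]
force: [0.2, 0.8, -0.3]
grip_width: 0.0561
grip_force: 0.0
```

Request:
play_rows:
  motion:
    - [[-0.5,-0.5,0,0,0,0,0],[-0.5,-0.5,0,0,0,0,0],[-0.5,-0.5,0,0,0,0,0],[-0.5,-0.5,0,0,0,0,0],[-0.5,-0.5,0,0,0,0,-0.2],[-0.5,-0.5,0,0,0,0,-0.3],[-0.5,-0.5,0,0,0,0,-0.4],[-0.5,-0.5,0,0,0,0,-0.4]]

```text
time_s: 34.95
ee_pos: [0.5014, 0.0493, 0.2199]
eef_rot: [3.142, 0.001, -0.001]
force: [-0.2, 0.1, 0.1]
grip_width: 0.0286
grip_force: 0.0
```

```bash
python3 - <<'E'
from h import *
t=cap('top');s=cap('side');o=get_obs();print(o['ee_pos'],o['eef_rot'],o['qpos'])
cv2.imwrite('pics/a5.png',np.hstack([cv2.resize(c['frame'][r][:,:,::-1],(400,400),interpolation=2) for c,r in((t,np.s_[130:230,190:290]),(s,np.s_[160:240,200:280]))]))
E
```

```text
[0.50129676 0.04945346 0.21996802] [ 3.14153592e+00  5.18392336e-04 -1.32042963e-03] [ 2.56322743e-02  2.00920762e-01  1.65534304e+00 -4.45427702e-05
  1.28584858e+00  1.59776155e+00]
```

View pics/a5.png

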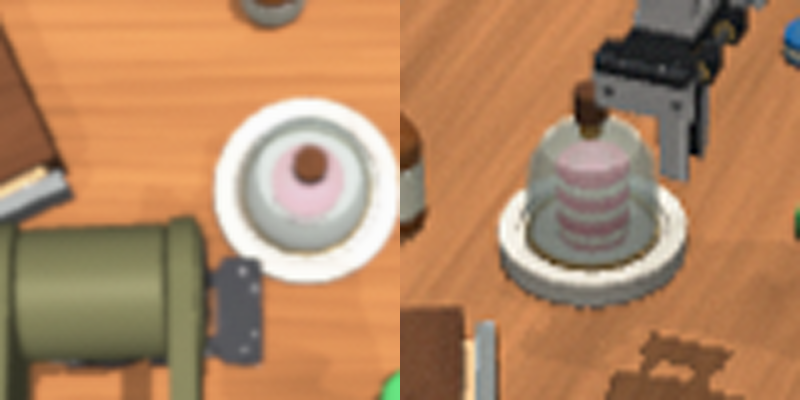

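The crop shows the dome seated inside the lip with three rose soaps beneath it. Next is the drawer handle.

Request:
play_rows:
  motion:
    - [[0.144,-0.726,0,0,0,-0.02,-0.45],[0.144,-0.726,0,0,0,-0.04,-0.45],[0.144,-0.726,0,0,0,-0.06,-0.45],[0.144,-0.726,0,0,0,-0.08,-0.45],[0.144,-0.726,0,0,0,-0.1,-0.45],[0.144,-0.726,0,0,0,-0.12,-0.45],[0.144,-0.726,0,0,0,-0.14,-0.45],[0.144,-0.726,0,0,0,-0.16,-0.45],[0.144,-0.726,0,0,0,-0.16,-0.45]]

```text
time_s: 35.95
ee_pos: [0.5373, 0.2313, 0.22]
eef_rot: [-3.141, 0.0, 1.007]
force: [-0.3, -0.2, 0.3]
grip_width: 0.026
grip_force: 0.0
```

Request:
play_rows:
  motion:
    - [[0,0,0,0,0,-0.02,-0.45],[0,0,0,0,0,-0.04,-0.45],[0,0,0,0,0,-0.06,-0.45],[0,0,0,0,0,-0.08,-0.45],[0,0,0,0,0,-0.1,-0.45],[0,0,0,0,0,-0.12,-0.45],[0,0,0,0,0,-0.14,-0.45],[0,0,0,0,0,-0.156,-0.45],[0,0,0,0,0,-0.156,-0.45],[0,0,0,0,0,-0.156,-0.45]]

```text
time_s: 36.95
ee_pos: [0.5371, 0.2314, 0.2202]
eef_rot: [-3.141, -0.0, 1.98]
force: [-0.2, 0.5, 0.7]
grip_width: 0.0263
grip_force: 0.0
```

```bash
python3 - <<'E'
from h import *
o=get_obs();print(o['ee_pos'],o['eef_rot'],o['grip_width'])
t=cap('top');s=cap('side')
cv2.imwrite('pics/a6.png',np.hstack([cv2.resize(c['frame'][r][:,:,::-1],(400,400),interpolation=2) for c,r in((t,np.s_[110:230,95:215]),(s,np.s_[200:300,150:250]))]))
E
```

```text
[0.53714093 0.23139543 0.22019672] [-3.14141718e+00 -8.09424770e-06  1.97965802e+00] 0.02633139790071987
```

View pics/a6.png

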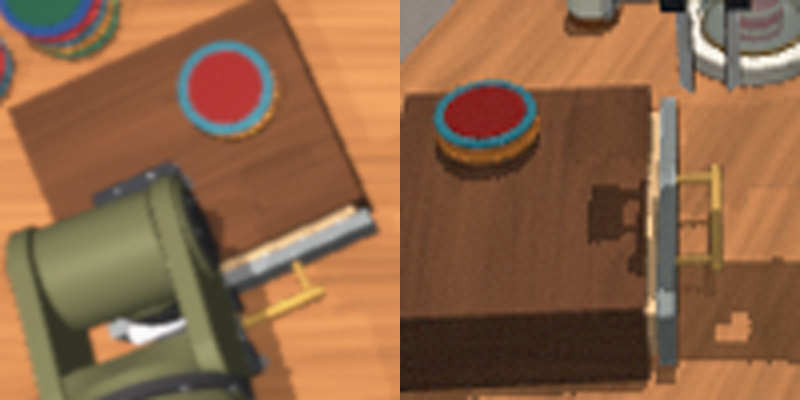

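The crop shows the jaws above the middle of the handle; the dishes are clear of the gripper.

Request:
play_rows:
  motion:
    - [[0,0,0.1,0,0,0,-0.45],[0,0,0.22,0,0,0,-0.45],[0,0,0.34,0,0,0,-0.45],[0,0,0.46,0,0,0,-0.45],[0,0,0.54,0,0,0,-0.45],[0,0,0.57,0,0,0,-0.45],[0,0,0.6,0,0,0,-0.45],[0,0,0.63,0,0,0,-0.45],[0,0,0.66,0,0,0,-0.45],[0,0,0.67,0,0,0,-0.45]]

```text
time_s: 38.05
ee_pos: [0.537, 0.2315, 0.0524]
eef_rot: [-3.141, -0.0, 1.985]
force: [0.3, 0.1, 0.4]
grip_width: 0.0259
grip_force: 0.0
```

Request:
play_rows:
  grip_force: 15
  motion:
    - [[0,0,0,0,0,0,-0.9],[0,0,0,0,0,0,-0.9],[0,0,0,0,0,0,-0.9],[0,0,0,0,0,0,-0.9],[0,0,0,0,0,0,-0.9],[0,0,0,0,0,0,-0.9]]

```text
time_s: 38.65
ee_pos: [0.5372, 0.2316, 0.0532]
eef_rot: [3.141, 0.0, 1.985]
force: [-0.7, -0.7, 3.9]
grip_width: 0.0109
grip_force: 15.0
```

Request:
play_rows:
  motion:
    - [[0,-0.02,0,0,0,0,-0.9],[0,-0.07,0,0,0,0,-0.9],[0,-0.14,0,0,0,0,-0.9],[0,-0.21,0,0,0,0,-0.9],[0,-0.28,0,0,0,0,-0.9],[0,-0.35,0,0,0,0,-0.9],[0,-0.42,0,0,0,0,-0.9],[0,-0.49,0,0,0,0,-0.9],[0,-0.54,0,0,0,0,-0.9],[0,-0.57,0,0,0,0,-0.9]]

```text
time_s: 39.65
ee_pos: [0.4061, 0.1736, 0.0532]
eef_rot: [3.141, 0.001, 1.985]
force: [3.8, -3.7, 1.4]
grip_width: 0.0105
grip_force: 15.0
```

Request:
play_rows:
  motion:
    - [[0,0,0,0,0,0,-0.9],[0,0,0,0,0,0,-0.9],[0,0,0,0,0,0,-0.5],[0,0,0,0,0,0,-0.45],[0,0,0,0,0,0,-0.45],[0,0,0,0,0,0,-0.45],[0,0,-0.2,0,0,0,-0.45],[0,0,-0.4,0,0,0,-0.45],[0,0,-0.6,0,0,0,-0.45],[0,0,-0.6,0,0,0,-0.45]]

```text
time_s: 40.65
ee_pos: [0.4086, 0.1749, 0.2088]
eef_rot: [3.132, 0.001, 1.985]
force: [0.4, -0.0, -1.1]
grip_width: 0.0255
grip_force: 0.0
```

Request:
play_rows:
  motion:
    - [[-0.1,-0.04,0,0,0,0.02,0],[-0.2,-0.09,0,0,0,0.04,0],[-0.3,-0.13,0,0,0,0.06,0],[-0.4,-0.18,0,0,0,0.08,0],[-0.5,-0.22,0,0,0,0.1,0],[-0.6,-0.26,0,0,0,0.12,0.2],[-0.7,-0.31,0,0,0,0.14,0.3],[-0.8,-0.35,0,0,0,0.16,0.4],[-0.9,-0.4,0,0,0,0.16,0.5],[-0.9,-0.4,0,0,0,0.16,0.6]]

```text
time_s: 41.65
ee_pos: [0.4053, -0.074, 0.2022]
eef_rot: [-3.141, 0.0, 0.977]
force: [-0.9, 0.1, -0.0]
grip_width: 0.0739
grip_force: 0.0
```

Request:
play_rows:
  motion:
    - [[-0.1,0.067,0,0,0,0.02,0.6],[-0.2,0.134,0,0,0,0.04,0.6],[-0.3,0.2,0,0,0,0.06,0.6],[-0.4,0.268,0,0,0,0.08,0.6],[-0.5,0.335,0,0,0,0.1,0.6],[-0.6,0.4,0,0,0,0.12,0.6],[-0.7,0.47,0,0,0,0.14,0.6],[-0.8,0.535,0,0,0,0.156,0.6],[-0.8,0.535,0,0,0,0.156,0.6],[-0.8,0.535,0,0,0,0.156,0.6]]

```text
time_s: 42.65
ee_pos: [0.4052, -0.3121, 0.2021]
eef_rot: [-3.14, 0.001, 0.0]
force: [-0.2, 1.4, -0.2]
grip_width: 0.0752
grip_force: 0.0
```

```bash
python3 - <<'E'
from h import *
stack(.09)
o=get_obs();print(o['eef_rot'])
t=cap('top');s=cap('side');np.savez('t2.npz',**t);np.savez('s2.npz',**s)
cv2.imwrite('pics/a7.png',np.hstack([cv2.resize(c['frame'][r][:,:,::-1],(400,400),interpolation=2) for c,r in((t,np.s_[100:240,90:230]),(s,np.s_[200:320,140:260]))]))
P=pts(t);th=np.radians(23.8);X=P[...,0]*np.cos(th)+P[...,1]*np.sin(th);Y=-P[...,0]*np.sin(th)+P[...,1]*np.cos(th)
m=(abs(P[...,2]-.022)<.008)&(X>.45)&(X<.7)&(abs(Y)<.13);n,l,st,ce=cv2.connectedComponentsWithStats(m.astype(np.uint8));i=1+st[1:,4].argmax();k=l==i
print('floor',k.sum(),np.percentile(X[k],[1,99]),np.percentile(Y[k],[1,99]),np.median(P[k][:,2]))
m=(abs(P[...,2]-.076)<.008)&(X>.4)&(X<.52)&(abs(Y)<.16);print('front',m.sum(),np.percentile(X[m],[2,50,98]),np.percentile(Y[m],[2,98]))
m=(abs(P[...,2]-.088)<.006)&(X>.55)&(abs(Y)<.16);print('chest',np.percentile(X[m],[1,99]),np.percentile(Y[m],[1,99]))
E
```

```text
top blue [ 0.5437 -0.4167  0.024 ] 0.0232 142
side blue [ 0.5421 -0.4164  0.024 ] 0.0245 58
side blue [ 0.4242 -0.4173  0.024 ] 0.0238 58
[ 0.4054 -0.3116  0.2025] 42.75
[-3.14103239e+00  3.71941649e-04  1.69963627e-03]
floor 3184 [0.50514429 0.65430924] [-0.11789751  0.11422094] 0.021054319661532483
front 427 [0.47818273 0.48563    0.49657945] [-0.1356642   0.12410576]
chest [0.64512049 1.00034347] [-0.14139515  0.13324837]
```

View pics/a7.png

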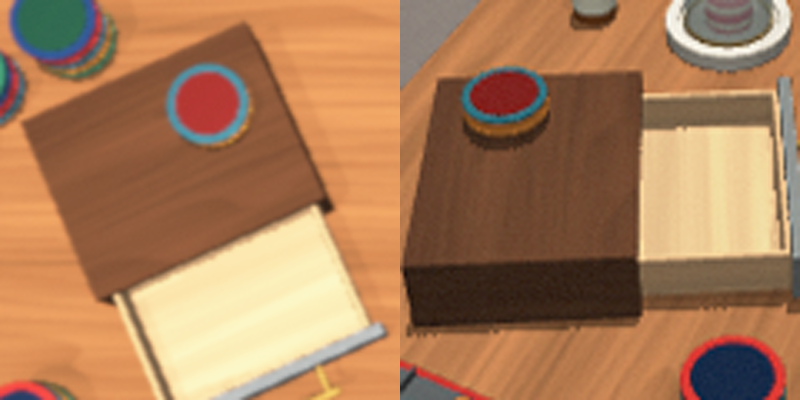

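The crop shows the drawer well open, with an empty floor. Blue2 now lies near the jar, so I check the clearance.

```bash
python3 - <<'E'
from h import *
t=dict(np.load('t1.npz'));P=pts(t)[235:265,380:420].reshape(-1,3);k=P[(P[:,2]>.065)&(P[:,2]<.09)];print('jar',len(k),k[:,:2].min(0),k[:,:2].max(0),k.mean(0))
E
```

```text
jar 311 [ 0.35601421 -0.52979646] [ 0.41240702 -0.46862262] [ 0.38467552 -0.49814085  0.07331694]
```

Request:
play_rows:
  motion:
    - [[0,0,0,0,0,-0.02,0.6],[0,0,0,0,0,-0.04,0.6],[0,0,0,0,0,-0.06,0.6],[0,0,0,0,0,-0.08,0.6],[0,0,0,0,0,-0.1,0.6],[0,0,0,0,0,-0.12,0.6],[0,0,0,0,0,-0.14,0.6],[0,0,0,0,0,-0.16,0.6],[0,0,0,0,0,-0.18,0.6],[0,0,0,0,0,-0.18,0.6]]

```text
time_s: 43.85
ee_pos: [0.4054, -0.3121, 0.203]
eef_rot: [3.141, 0.0, 1.134]
force: [0.1, 0.2, 0.1]
grip_width: 0.0752
grip_force: 0.0
```

```bash
python3 - <<'E'
from h import *
stack(.09);o=get_obs();print(o['eef_rot'])
E
```

```text
top blue [ 0.5437 -0.4164  0.024 ] 0.0231 139
side blue [ 0.5421 -0.4164  0.024 ] 0.0248 58
side blue [ 0.4242 -0.4173  0.024 ] 0.0235 58
[ 0.4054 -0.3122  0.2029] 43.95
[ 3.14146161e+00 -1.64829155e-05  1.12766397e+00]
```

Request:
play_rows:
  motion:
    - [[-0.348,0.255,0,0,0,0,0.6],[-0.348,0.255,0,0,0,0,0.6],[-0.348,0.255,0,0,0,0,0.6],[-0.348,0.255,0,0,0,0,0.6],[-0.348,0.255,0,0,0,0,0.6],[-0.348,0.255,0,0,0,0,0.6]]

```text
time_s: 44.55
ee_pos: [0.426, -0.4174, 0.2033]
eef_rot: [3.141, -0.0, 1.131]
force: [0.0, 0.6, 0.1]
grip_width: 0.0752
grip_force: 0.0
```

Request:
play_rows:
  motion:
    - [[0,0,0.15,0,0,0,0.6],[0,0,0.3,0,0,0,0.6],[0,0,0.45,0,0,0,0.6],[0,0,0.57,0,0,0,0.6],[0,0,0.65,0,0,0,0.6],[0,0,0.7,0,0,0,0.6],[0,0,0.718,0,0,0,0.6],[0,0,0.718,0,0,0,0.6]]

```text
time_s: 45.35
ee_pos: [0.4261, -0.4184, 0.0238]
eef_rot: [3.141, 0.0, 1.131]
force: [0.7, -0.4, 0.8]
grip_width: 0.0749
grip_force: 0.0
```

Request:
play_rows:
  motion:
    - [[0,0,0,0,0,0,0],[0,0,0,0,0,0,0],[0,0,0,0,0,0,0],[0,0,0,0,0,0,0],[0,0,0,0,0,0,0],[0,0,0,0,0,0,0]]

```text
time_s: 45.95
ee_pos: [0.4262, -0.4189, 0.0243]
eef_rot: [3.14, 0.001, 1.131]
force: [-1.0, 1.3, 6.6]
grip_width: 0.0599
grip_force: 15.0
```

Request:
play_rows:
  motion:
    - [[0,0,-0.05,0,0,0,0],[0,0,-0.15,0,0,0,0],[0,0,-0.27,0,0,0,0],[0,0,-0.4,0,0,0,0],[0,0,-0.52,0,0,0,0],[0,0,-0.62,0,0,0,0],[0,0,-0.68,0,0,0,0],[0,0,-0.7,0,0,0,0],[0,0,-0.7,0,0,0,0]]

```text
time_s: 46.85
ee_pos: [0.4258, -0.4186, 0.199]
eef_rot: [3.141, 0.0, 1.131]
force: [-0.5, 0.3, -1.1]
grip_width: 0.0596
grip_force: 15.0
```

Request:
play_rows:
  motion:
    - [[0.04,-0.02,0,0,0,0.01,0],[0.12,-0.06,0,0,0,0.025,0],[0.24,-0.11,0,0,0,0.04,0],[0.36,-0.17,0,0,0,0.055,0],[0.48,-0.225,0,0,0,0.07,0],[0.6,-0.28,0,0,0,0.085,0],[0.72,-0.34,0,0,0,0.1,0],[0.82,-0.385,0,0,0,0.11,0],[0.869,-0.409,0,0,0,0.114,0],[0.869,-0.409,0,0,0,0.114,0]]

```text
time_s: 47.85
ee_pos: [0.4256, -0.1771, 0.1977]
eef_rot: [-3.141, 0.001, 0.416]
force: [0.7, -0.9, -1.1]
grip_width: 0.0597
grip_force: 15.0
```

Request:
play_rows:
  motion:
    - [[0.03,-0.05,0,0,0,0,0],[0.09,-0.15,0,0,0,0,0],[0.16,-0.26,0,0,0,0,0],[0.23,-0.38,0,0,0,0,0],[0.3,-0.5,0,0,0,0,0],[0.37,-0.62,0,0,0,0,0],[0.43,-0.72,0,0,0,0,0],[0.48,-0.8,0,0,0,0,0],[0.497,-0.83,0,0,0,0,0],[0.497,-0.83,0,0,0,0,0]]

```text
time_s: 48.85
ee_pos: [0.4562, 0.0615, 0.1978]
eef_rot: [-3.141, 0.001, 0.416]
force: [0.7, -0.1, -0.8]
grip_width: 0.0595
grip_force: 15.0
```

Request:
play_rows:
  motion:
    - [[0.04,-0.025,0,0,0,0,0],[0.12,-0.07,0,0,0,0,0],[0.22,-0.13,0,0,0,0,0],[0.32,-0.19,0,0,0,0,0],[0.42,-0.25,0,0,0,0,0],[0.49,-0.29,0,0,0,0,0],[0.519,-0.309,0,0,0,0,0],[0.519,-0.309,0,0,0,0,0],[0.519,-0.309,0,0,0,0,0]]

```text
time_s: 49.75
ee_pos: [0.5436, 0.1836, 0.1982]
eef_rot: [3.142, 0.0, 0.414]
force: [0.4, -0.9, -1.0]
grip_width: 0.0596
grip_force: 15.0
```

Request:
play_rows:
  motion:
    - [[0,0,0.04,0,0,0,0],[0,0,0.12,0,0,0,0],[0,0,0.22,0,0,0,0],[0,0,0.32,0,0,0,0],[0,0,0.42,0,0,0,0],[0,0,0.5,0,0,0,0],[0,0,0.56,0,0,0,0],[0,0,0.59,0,0,0,0],[0,0,0.603,0,0,0,0],[0,0,0.605,0,0,0,0]]

```text
time_s: 50.75
ee_pos: [0.544, 0.1844, 0.0474]
eef_rot: [3.141, -0.001, 0.414]
force: [0.3, 0.4, -0.4]
grip_width: 0.0597
grip_force: 15.0
```

Request:
play_rows:
  motion:
    - [[0,0,0,0,0,0,0],[0,0,0,0,0,0,0]]

```text
time_s: 50.95
ee_pos: [0.5442, 0.1846, 0.0478]
eef_rot: [3.141, -0.001, 0.414]
force: [0.2, 0.4, -0.6]
grip_width: 0.0595
grip_force: 15.0
```

Request:
play_rows:
  motion:
    - [[0,0,0.003,0,0,0,0],[0,0,0.006,0,0,0,0],[0,0,0.006,0,0,0,0],[0,0,0.006,0,0,0,0.3],[0,0,0.006,0,0,0,0.5],[0,0,0.006,0,0,0,0.55],[0,0,0.006,0,0,0,0.55]]

```text
time_s: 51.65
ee_pos: [0.5437, 0.1844, 0.0454]
eef_rot: [-3.142, 0.0, 0.414]
force: [1.1, -0.4, 0.2]
grip_width: 0.0726
grip_force: 0.0
```

Request:
play_rows:
  motion:
    - [[0,0,-0.1,0,0,0,0.55],[0,0,-0.25,0,0,0,0.55],[0,0,-0.4,0,0,0,0.55],[0,0,-0.55,0,0,0,0.55],[0,0,-0.62,0,0,0,0.6],[0,0,-0.62,0,0,0,0.6]]

```text
time_s: 52.25
ee_pos: [0.5447, 0.1847, 0.2032]
eef_rot: [3.141, -0.005, 0.414]
force: [-0.4, 0.2, 0.1]
grip_width: 0.0753
grip_force: 0.0
```

Request:
play_rows:
  motion:
    - [[-0.519,0.309,0,0,0,0.01,0.6],[-0.519,0.309,0,0,0,0.02,0.6],[-0.519,0.309,0,0,0,0.04,0.6],[-0.519,0.309,0,0,0,0.066,0.6],[-0.519,0.309,0,0,0,0.066,0.6],[-0.519,0.309,0,0,0,0.066,0.6],[-0.519,0.309,0,0,0,0.066,0.6]]

```text
time_s: 52.95
ee_pos: [0.4563, 0.0621, 0.2]
eef_rot: [-3.142, 0.001, 0.004]
force: [0.0, 0.1, 0.2]
grip_width: 0.0756
grip_force: 0.0
```

```bash
python3 - <<'E'
from h import *
o=get_obs();print(o['ee_pos'],o['eef_rot'])
for n in('top','side'):
    c=cap(n)
    for b in blobs(c,'blue'):
        print(n,ray(c,*b[0],.046).round(4),ray(c,*b[0],.024).round(4),np.median(pts(c)[b[2]][:,2]).round(4),b[1])
E
```

```text
[0.45628833 0.06209141 0.19995814] [-3.14158654e+00  9.75742703e-04  3.89820371e-03]
top [0.8683 0.4498 0.046 ] [0.8762 0.4586 0.024 ] 0.0874 124
top [ 0.5418 -0.4099  0.046 ] [ 0.5438 -0.4165  0.024 ] 0.0233 152
top [0.5461 0.1807 0.046 ] [0.5482 0.1848 0.024 ] 0.0452 90
side [0.5395 0.1865 0.046 ] [0.5491 0.165  0.024 ] 0.0464 124
```

Request:
play_rows:
  motion:
    - [[0,0.96,0,0,0,0,0.6],[0,0.96,0,0,0,0,0.6],[0,0.96,0,0,0,0,0.6],[0,0.96,0,0,0,0,0.6],[0,0.96,0,0,0,0,0.6],[0,0.96,0,0,0,0,0.6],[0,0.96,0,0,0,0,0.6]]

```text
time_s: 53.75
ee_pos: [0.456, -0.1786, 0.2001]
eef_rot: [-3.141, 0.001, -0.001]
force: [0.2, 0.1, 0.1]
grip_width: 0.0753
grip_force: 0.0
```

Request:
play_rows:
  motion:
    - [[0.348,0.954,0,0,0,0,0.6],[0.348,0.954,0,0,0,0,0.6],[0.348,0.954,0,0,0,0,0.6],[0.348,0.954,0,0,0,0,0.6],[0.348,0.954,0,0,0,0,0.6],[0.348,0.954,0,0,0,0,0.6],[0.348,0.954,0,0,0,0,0.6],[0.348,0.954,0,0,0,0,0.6]]

```text
time_s: 54.55
ee_pos: [0.5435, -0.4151, 0.2007]
eef_rot: [-3.141, 0.0, 0.002]
force: [1.0, -0.7, -0.1]
grip_width: 0.0752
grip_force: 0.0
```

Request:
play_rows:
  motion:
    - [[0,0,0.15,0,0,0,0.6],[0,0,0.3,0,0,0,0.6],[0,0,0.45,0,0,0,0.6],[0,0,0.57,0,0,0,0.6],[0,0,0.65,0,0,0,0.6],[0,0,0.69,0,0,0,0.6],[0,0,0.705,0,0,0,0.6],[0,0,0.705,0,0,0,0.6]]

```text
time_s: 55.35
ee_pos: [0.5434, -0.4166, 0.0253]
eef_rot: [3.141, -0.001, 0.0]
force: [1.3, -0.2, 0.2]
grip_width: 0.075
grip_force: 0.0
```

Request:
play_rows:
  motion:
    - [[0,0,0,0,0,0,0],[0,0,0,0,0,0,0],[0,0,0,0,0,0,0],[0,0,0,0,0,0,0],[0,0,0,0,0,0,0],[0,0,0,0,0,0,0]]

```text
time_s: 55.95
ee_pos: [0.5433, -0.4174, 0.0255]
eef_rot: [3.14, -0.001, -0.0]
force: [-0.5, 0.8, 6.2]
grip_width: 0.0596
grip_force: 15.0
```

Request:
play_rows:
  motion:
    - [[0,0,-0.05,0,0,0,0],[0,0,-0.15,0,0,0,0],[0,0,-0.27,0,0,0,0],[0,0,-0.4,0,0,0,0],[0,0,-0.52,0,0,0,0],[0,0,-0.62,0,0,0,0],[0,0,-0.68,0,0,0,0],[0,0,-0.7,0,0,0,0],[0,0,-0.7,0,0,0,0]]

```text
time_s: 56.85
ee_pos: [0.5429, -0.417, 0.1992]
eef_rot: [-3.142, 0.0, -0.0]
force: [-0.4, 0.1, -1.2]
grip_width: 0.0596
grip_force: 15.0
```

Request:
play_rows:
  motion:
    - [[-0.02,-0.05,0,0,0,0,0],[-0.06,-0.16,0,0,0,0,0],[-0.11,-0.3,0,0,0,0,0],[-0.16,-0.44,0,0,0,0,0],[-0.21,-0.58,0,0,0,0,0],[-0.26,-0.72,0,0,0,0,0],[-0.31,-0.84,0,0,0,0,0],[-0.34,-0.92,0,0,0,0,0],[-0.348,-0.948,0,0,0,0,0]]

```text
time_s: 57.75
ee_pos: [0.4552, -0.1784, 0.1984]
eef_rot: [-3.141, 0.002, 0.001]
force: [0.4, -0.9, -0.9]
grip_width: 0.0598
grip_force: 15.0
```

Request:
play_rows:
  motion:
    - [[0,-0.05,0,0,0,0,0],[0,-0.16,0,0,0,0,0],[0,-0.3,0,0,0,0,0],[0,-0.44,0,0,0,0,0],[0,-0.58,0,0,0,0,0],[0,-0.72,0,0,0,0,0],[0,-0.84,0,0,0,0,0],[0,-0.93,0,0,0,0,0],[0,-0.968,0,0,0,0,0]]

```text
time_s: 58.65
ee_pos: [0.4563, 0.0634, 0.1989]
eef_rot: [-3.142, 0.001, 0.001]
force: [-0.4, 0.1, -0.7]
grip_width: 0.0597
grip_force: 15.0
```

Request:
play_rows:
  motion:
    - [[0.01,-0.05,0,0,0,-0.005,0],[0.03,-0.14,0,0,0,-0.015,0],[0.06,-0.26,0,0,0,-0.027,0],[0.09,-0.39,0,0,0,-0.039,0],[0.12,-0.52,0,0,0,-0.05,0],[0.15,-0.65,0,0,0,-0.06,0],[0.17,-0.76,0,0,0,-0.066,0],[0.185,-0.83,0,0,0,-0.066,0],[0.189,-0.858,0,0,0,-0.066,0],[0.189,-0.858,0,0,0,-0.066,0]]

```text
time_s: 59.65
ee_pos: [0.5036, 0.2765, 0.1988]
eef_rot: [3.142, 0.001, 0.415]
force: [0.4, -0.1, -0.4]
grip_width: 0.0594
grip_force: 15.0
```

Request:
play_rows:
  motion:
    - [[0,0,0.04,0,0,0,0],[0,0,0.12,0,0,0,0],[0,0,0.22,0,0,0,0],[0,0,0.32,0,0,0,0],[0,0,0.42,0,0,0,0],[0,0,0.5,0,0,0,0],[0,0,0.56,0,0,0,0],[0,0,0.59,0,0,0,0],[0,0,0.6,0,0,0,0],[0,0,0.6,0,0,0,0]]

```text
time_s: 60.65
ee_pos: [0.5037, 0.2764, 0.0497]
eef_rot: [-3.142, -0.001, 0.414]
force: [1.0, 0.4, -1.4]
grip_width: 0.0597
grip_force: 15.0
```

Request:
play_rows:
  motion:
    - [[0,0,0.004,0,0,0,0],[0,0,0.008,0,0,0,0],[0,0,0.011,0,0,0,0],[0,0,0.011,0,0,0,0],[0,0,0.011,0,0,0,0.3],[0,0,0.011,0,0,0,0.5],[0,0,0.011,0,0,0,0.55],[0,0,0.011,0,0,0,0.55]]

```text
time_s: 61.45
ee_pos: [0.5034, 0.2765, 0.0465]
eef_rot: [-3.142, 0.0, 0.414]
force: [0.5, -0.2, -1.4]
grip_width: 0.0729
grip_force: 0.0
```

Request:
play_rows:
  motion:
    - [[0,0,-0.1,0,0,0,0.55],[0,0,-0.25,0,0,0,0.55],[0,0,-0.4,0,0,0,0.55],[0,0,-0.55,0,0,0,0.55],[0,0,-0.62,0,0,0,0.3],[0,0,-0.62,0,0,0,0]]

```text
time_s: 62.05
ee_pos: [0.5042, 0.2769, 0.2042]
eef_rot: [-3.141, -0.005, 0.414]
force: [-0.4, -0.3, -0.7]
grip_width: 0.06
grip_force: 0.0
```

Request:
play_rows:
  motion:
    - [[-0.1,0.04,0,0,0,-0.023,-0.2],[-0.2,0.08,0,0,0,-0.046,-0.3],[-0.3,0.12,0,0,0,-0.069,-0.4],[-0.4,0.16,0,0,0,-0.092,-0.45],[-0.5,0.2,0,0,0,-0.115,-0.45],[-0.52,0.218,0,0,0,-0.138,-0.45],[-0.52,0.218,0,0,0,-0.161,-0.45],[-0.52,0.218,0,0,0,-0.184,-0.45],[-0.52,0.218,0,0,0,-0.207,-0.45],[-0.52,0.218,0,0,0,-0.23,-0.45]]

```text
time_s: 63.05
ee_pos: [0.4059, 0.1741, 0.2002]
eef_rot: [-3.14, 0.0, 1.865]
force: [-1.2, 0.0, -0.6]
grip_width: 0.0262
grip_force: 0.0
```

Request:
play_rows:
  motion:
    - [[0,0,0,0,0,-0.02,-0.45],[0,0,0,0,0,-0.02,-0.45],[0,0,0,0,0,-0.02,-0.45],[0,0,0,0,0,-0.02,-0.45]]

```text
time_s: 63.45
ee_pos: [0.4063, 0.1742, 0.2011]
eef_rot: [-3.141, -0.0, 1.982]
force: [0.4, 0.3, 0.2]
grip_width: 0.0257
grip_force: 0.0
```

```bash
python3 - <<'E'
from h import *
o=get_obs();print(o['ee_pos'],o['eef_rot'],o['grip_width'])
s=cap('side');t=cap('top')
cv2.imwrite('pics/a8.png',np.hstack([cv2.resize(c['frame'][r][:,:,::-1],(400,400),interpolation=2) for c,r in((t,np.s_[130:250,110:230]),(s,np.s_[200:300,160:260]))]))
for b in blobs(s,'blue'): print(ray(s,*b[0],.046).round(4),np.median(pts(s)[b[2]][:,2]).round(4),b[1])
P=pts(s);th=np.radians(23.8);X=P[...,0]*np.cos(th)+P[...,1]*np.sin(th);Y=-P[...,0]*np.sin(th)+P[...,1]*np.cos(th)
h=cv2.cvtColor(s['frame'],cv2.COLOR_RGB2HSV)
m=(abs(P[...,2]-.053)<.012)&(X>.41)&(X<.465)&(abs(Y)<.09)&(h[...,0]>14)&(h[...,0]<32)&(h[...,1]>90);print('bar',m.sum(),np.percentile(X[m],[5,50,95]) if m.any() else 0,'tcp X',o['ee_pos'][0]*np.cos(th)+o['ee_pos'][1]*np.sin(th))
E
```

```text
[0.40625412 0.17424211 0.20113452] [-3.14095126e+00 -5.74682048e-05  1.98215692e+00] 0.025663058056521124
[0.5399 0.1864 0.046 ] 0.0468 125
[0.5033 0.28   0.046 ] 0.0471 139
bar 96 [0.43813407 0.44384022 0.45968725] tcp X 0.4420207223608093
```

View pics/a8.png

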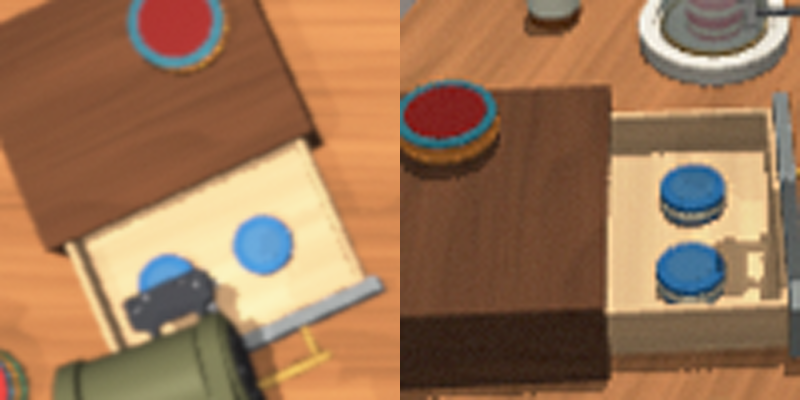

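The crop shows both blue soaps flat in the drawer, and the gripper above the handle. Next I grip it and push.

Request:
play_rows:
  motion:
    - [[0,0,0.1,0,0,0,-0.45],[0,0,0.22,0,0,0,-0.45],[0,0,0.34,0,0,0,-0.45],[0,0,0.44,0,0,0,-0.45],[0,0,0.5,0,0,0,-0.45],[0,0,0.55,0,0,0,-0.45],[0,0,0.58,0,0,0,-0.45],[0,0,0.595,0,0,0,-0.45],[0,0,0.595,0,0,0,-0.45]]

```text
time_s: 64.45
ee_pos: [0.4064, 0.1743, 0.0528]
eef_rot: [-3.141, -0.0, 1.985]
force: [-0.3, -0.4, -0.2]
grip_width: 0.0259
grip_force: 0.0
```

Request:
play_rows:
  motion:
    - [[0,0,0,0,0,0,-0.9],[0,0,0,0,0,0,-0.9],[0,0,0,0,0,0,-0.9],[0,0,0,0,0,0,-0.9],[0,0,0,0,0,0,-0.9],[0,0,0,0,0,0,-0.9]]

```text
time_s: 65.05
ee_pos: [0.4067, 0.1744, 0.0533]
eef_rot: [3.141, 0.0, 1.985]
force: [-0.3, -0.6, 6.3]
grip_width: 0.0107
grip_force: 15.0
```

Request:
play_rows:
  motion:
    - [[0,0.02,0,0,0,0,-0.9],[0,0.07,0,0,0,0,-0.9],[0,0.14,0,0,0,0,-0.9],[0,0.21,0,0,0,0,-0.9],[0,0.28,0,0,0,0,-0.9],[0,0.35,0,0,0,0,-0.9],[0,0.42,0,0,0,0,-0.9],[0,0.49,0,0,0,0,-0.9],[0,0.53,0,0,0,0,-0.9],[0,0.55,0,0,0,0,-0.9]]

```text
time_s: 66.05
ee_pos: [0.533, 0.2304, 0.0533]
eef_rot: [3.141, -0.0, 1.985]
force: [-2.8, 2.5, 7.4]
grip_width: 0.0106
grip_force: 15.0
```

Request:
play_rows:
  motion:
    - [[0,0.006,0,0,0,0,-0.9],[0,0.012,0,0,0,0,-0.9],[0,0.017,0,0,0,0,-0.9],[0,0.02,0,0,0,0,-0.9],[0,0.02,0,0,0,0,-0.9]]

```text
time_s: 66.55
ee_pos: [0.537, 0.2321, 0.0533]
eef_rot: [3.141, -0.0, 1.985]
force: [-1.3, 2.3, 6.1]
grip_width: 0.0104
grip_force: 15.0
```

Request:
play_rows:
  motion:
    - [[0,0.004,0,0,0,0,-0.9],[0,0.008,0,0,0,0,-0.9],[0,0.012,0,0,0,0,-0.9],[0,0.012,0,0,0,0,-0.9]]

```text
time_s: 66.95
ee_pos: [0.5398, 0.2334, 0.0533]
eef_rot: [3.141, -0.001, 1.985]
force: [-0.4, 3.1, 5.2]
grip_width: 0.0103
grip_force: 15.0
```

It was slightly ajar at the start, so I keep pushing.

Request:
play_rows:
  motion:
    - [[0,0.004,0,0,0,0,-0.9],[0,0.008,0,0,0,0,-0.9],[0,0.012,0,0,0,0,-0.9],[0,0.016,0,0,0,0,-0.9],[0,0.016,0,0,0,0,-0.9]]

```text
time_s: 67.45
ee_pos: [0.5434, 0.235, 0.0533]
eef_rot: [3.141, -0.001, 1.985]
force: [-0.4, 3.3, 4.8]
grip_width: 0.0107
grip_force: 15.0
```

Request:
play_rows:
  motion:
    - [[0,0.004,0,0,0,0,-0.9],[0,0.008,0,0,0,0,-0.9],[0,0.012,0,0,0,0,-0.9],[0,0.012,0,0,0,0,-0.9]]

```text
time_s: 67.85
ee_pos: [0.5444, 0.2354, 0.0531]
eef_rot: [-3.137, -0.001, 1.985]
force: [-16.2, -3.6, 15.6]
grip_width: 0.0101
grip_force: 15.0
```

Request:
play_rows:
  motion:
    - [[0,-0.003,0,0,0,0,-0.6],[0,-0.006,0,0,0,0,-0.5],[0,-0.008,0,0,0,0,-0.45],[0,-0.008,0,0,0,0,-0.45],[0,-0.008,0,0,0,0,-0.45],[0,-0.008,-0.15,0,0,0,-0.45],[0,-0.008,-0.35,0,0,0,-0.45],[0,-0.008,-0.55,0,0,0,-0.45],[0,-0.008,-0.6,0,0,0,-0.45]]

```text
time_s: 68.75
ee_pos: [0.5456, 0.2354, 0.2088]
eef_rot: [3.133, 0.001, 1.985]
force: [0.8, 0.3, -0.2]
grip_width: 0.0261
grip_force: 0.0
```

Request:
play_rows:
  motion:
    - [[0,-0.7,0,0,0,0,-0.45],[0,-0.7,0,0,0,0,-0.45],[0,-0.7,0,0,0,0,-0.45],[0,-0.7,0,0,0,0,-0.45],[0,-0.7,0,0,0,0,-0.45],[0,-0.7,0,0,0,0,-0.45]]

```text
time_s: 69.35
ee_pos: [0.3843, 0.1645, 0.2029]
eef_rot: [3.141, 0.0, 1.985]
force: [0.3, 0.9, -0.2]
grip_width: 0.0259
grip_force: 0.0
```

```bash
python3 - <<'E'
from h import *
t=cap('top');s=cap('side')
cv2.imwrite('pics/a9.png',np.hstack([cv2.resize(c['frame'][r][:,:,::-1],(400,400),interpolation=2) for c,r in((t,np.s_[80:300,60:280]),(s,np.s_[150:300,140:290]))]))
c=s;h=cv2.cvtColor(c['frame'],cv2.COLOR_RGB2HSV);th=np.radians(23.8);P=pts(c);X=P[...,0]*np.cos(th)+P[...,1]*np.sin(th);Y=-P[...,0]*np.sin(th)+P[...,1]*np.cos(th)
m=(abs(P[...,2]-.053)<.012)&(X>.54)&(X<.62)&(abs(Y)<.09)&(h[...,0]>14)&(h[...,0]<32)&(h[...,1]>90);print('bar',m.sum(),np.percentile(X[m],[5,25,50]))
E
```

```text
bar 115 [0.586974   0.59021779 0.59376063]
```

View pics/a9.png

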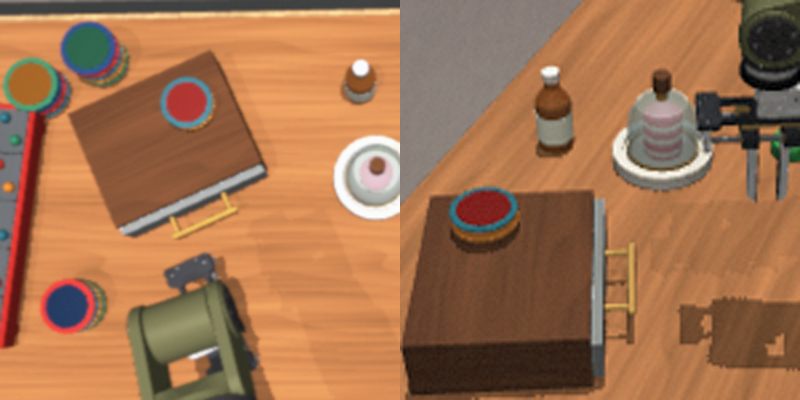

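The crop shows the drawer shut, the dome seated and the bystanders in place. One gentle nudge on the bar with closed fingers makes sure it is fully shut.

Request:
play_rows:
  motion:
    - [[0,0,0.1,0,0,0,-1],[0,0,0.25,0,0,0,-1],[0,0,0.4,0,0,0,-1],[0,0,0.55,0,0,0,-1],[0,0,0.6,0,0,0,-1],[0,0.15,0.6,0,0,0,-1],[0,0.3,0.6,0,0,0,-1],[0,0.45,0.6,0,0,0,-1],[0,0.55,0.6,0,0,0,-1],[0,0.59,0.6,0,0,0,-1]]

```text
time_s: 70.45
ee_pos: [0.5207, 0.2246, 0.0516]
eef_rot: [-3.141, -0.0, 1.985]
force: [-1.6, 1.1, -0.3]
grip_width: 0.0006
grip_force: 0.0
```

Request:
play_rows:
  motion:
    - [[0,0.006,0,0,0,0,-1],[0,0.012,0,0,0,0,-1],[0,0.018,0,0,0,0,-1],[0,0.024,0,0,0,0,-1],[0,0.03,0,0,0,0,-1],[0,0.035,0,0,0,0,-1],[0,0.035,0,0,0,0,-1]]

```text
time_s: 71.15
ee_pos: [0.5271, 0.2273, 0.0529]
eef_rot: [3.141, 0.0, 1.985]
force: [-1.1, -0.2, -0.6]
grip_width: 0.0004
grip_force: 0.0
```

Request:
play_rows:
  motion:
    - [[0,0.004,0,0,0,0,-1],[0,0.008,0,0,0,0,-1],[0,0.012,0,0,0,0,-1],[0,0.012,0,0,0,0,-1]]

```text
time_s: 71.55
ee_pos: [0.5283, 0.2279, 0.0527]
eef_rot: [-3.137, -0.0, 1.985]
force: [-13.0, -5.7, 9.1]
grip_width: 0.0002
grip_force: 7.2
```

Request:
play_rows:
  motion:
    - [[0,0.004,0,0,0,0,-1],[0,0.008,0,0,0,0,-1],[0,0.008,0,0,0,0,-1]]

```text
time_s: 71.85
ee_pos: [0.5285, 0.228, 0.0526]
eef_rot: [-3.132, -0.0, 1.985]
force: [-27.0, -12.3, 19.7]
grip_width: 0.0002
grip_force: 15.2
```

The drawer is hard against its stop. I back off and hand in.

Request:
play_rows:
  motion:
    - [[0,-0.02,0,0,0,0,-1],[0,-0.1,0,0,0,0,-1],[0,-0.25,0,0,0,0,-1],[0,-0.35,-0.15,0,0,0,-1],[0,-0.4,-0.35,0,0,0,-1],[0,-0.4,-0.55,0,0,0,-1],[0,-0.4,-0.6,0,0,0,-1],[0,-0.4,-0.6,0,0,0,-1]]

```text
time_s: 72.65
ee_pos: [0.4409, 0.1894, 0.2052]
eef_rot: [3.137, 0.0, 1.985]
force: [-0.7, 0.3, 0.4]
grip_width: 0.0003
grip_force: 0.0
```

```bash
python3 - <<'E'
from h import *
for n in('top','side'):
    c=cap(n)
    for b in blobs(c,'blue'): print(n,ray(c,*b[0],.024).round(3))
print(workorder.hand_in())
E
```

```text
top [0.878 0.459 0.024]
the job is handed in; nothing more can be done
None
```

The job is handed in at about 73 s: all three rose soaps are stacked on the base under the seated dome, and both blue soaps lie flat in the drawer, which is pushed hard against its stop (the hand-in returned no verdict).

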